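Raise the dust hood's sash to its working-height marker

ROBOT

A 6-joint arm with a two-finger parallel gripper is mounted at the origin on the work surface. World frame = base frame: x ahead of the robot, y to its left, z up, the work surface at z = 0. Lengths are in m, angles in rad, forces in N, time in s.
With the tool pointing down it reaches from about 0.375 to 0.9 m from the base axis. Payload 3.1 kg.
Tool frame: the origin (TCP) lies midway between the tips of the shut fingers; the grasp point (between the pads) lies pinch_z behind it (pinch_z is the distance from the TCP to the grasp point, in m); y points along the fingers, z is the direction in which the jaws open and shut, and the axes are right-handed (so a half turn about y gives the same grasp; the last joint's range is limited). The gripper opens to 87 mm and grips with 3 to 60 N. Pads are 19 mm wide; open, the fingers measure 117 mm over their backs; the gripper's body (75 mm by 190 mm) begins 51 mm behind the grasp point.
Start: joints at [-1.466, 0.527, 1.433, -0, 1.181, -0.178], TCP at [0.175, -0.6, 0.193] pointing down, gripper open.
Joint ranges: [-3.08, 3.08], [-0.75, 2.2], [0.22, 2.44], [-1.43, 4.57], [0, 2.65], [-2.85, 2.85]. Speed limits (rad/s): [2.79, 2.79, 3.14, 3.14, 3.14, 3.14].

INTERFACE

Orientations are given as a unit quaternion [x, y, z, w].
In Python, from rig import get_obs, camera, hand_in, pinch_z gives the robot as it stands. The module is installed in compiled form; this text tells all that it offers.
- The arm moves only by the tool arm_command, never from a script. Its argument "plan" is a list of rows, each a list of 2 entries, a list of its own where there are three numbers: the shift along the world's x, y, z in units of 25 mm (1.0 is 25 mm), then the turn about the world's z in units of 5 degrees (1.0 is 5 degrees). A call has 1 to 5 rows; each row is the pose to reach, as a shift and turn from the pose commanded when the call began; what a row does not reach only later rows make up. A row lasts 1/10 s, in which the tool goes at most 50 mm and 8.59 degrees, less where a joint would pass 70% of its speed; a pose out of reach is approached as far as the arm can. A call with a gripper value outside its range is refused whole. "fingers" is the opening, from -1 (shut) to 1 (fully open), set as the call begins (left out, the last holds). The fingers move at their own pace and stop on an object; "force" is the grip in N (left out, the last holds). Time passes only in rows, so rows that repeat a pose let the fingers close. It gives the time, the measured TCP pose, the force and the opening at its end, in the units of the state.
- get_obs(): the state, without advancing time (a new reading comes with each control period).
- camera(name): name is "side" or "top"; returns a dict with "pixels" (480x640x3 uint8, red, green, blue), "camera_matrix" (3x3 intrinsics, pixels), "R" (3x3) and "t" (3): a world point X has camera coordinates R X + t. Camera axes: x right, y down, z forward; pixel columns grow to the right and rows downward; lengths in m; the calibration is good to about 2 mm. A picture is of the moment at which its call begins. There is no depth.
- hand_in(): hands the job in, once; it reports no verdict.
The state is a dict: "time": time; "q": joint angles; "joint_velocities": joint speeds; "joint_torque": joint torques, N m; "position": TCP position; "tool_rot": TCP orientation; "ft_force": force on the tool from outside, world axes, zero at the start; "moment": the same for the moment, N m; "grip_width": finger opening in m.
Only numpy, scipy, OpenCV 4.12 (cv2) and the standard library are available. Lean on these libraries where they do the work, as an engineer would, in place of code of your own. Each camera call takes 0.05 s, during which the arm holds its last target.

TASK

Open the dust hood to its working height: with your fingertips beneath the lip along the bottom of the clear sliding window, push the window smoothly up until the red line on the lip is level with the tip of the red pointer clipped to the hood's left column. Then take the hand away from the hood; the counterweights keep the window where you leave it. Do not grip the lip between the fingers, and leave the bottle, the fossil and the dish that stand in front of the hood where they are.

Things in the scene. Friction and masses are not known exactly. Their poses are not given: they have to be found in the camera images.
- hood: Clear dust hood on an aluminium frame, fixed, 590 wide, 640 tall. Origin: on the bench below the middle of the lip's front edge. x points into the hood, y to its left seen from the front, z up. In this frame: columns |y| 255-295, x 24-69; panes back to x 330; base with rounded sill 73 high from x 7, things inside behind x 115. No loose thing stands before the lip where |y| < 110.
- window (a joint): Height of the sliding window, m: 0 shut, 0.26 fully up, moving straight up. Lip underside is 85 mm + this value above the bench, the red line 91 mm + this value. Counterweights (steel blocks in the columns, going down as it rises) balance its 1.3 kg: only about 3 to 5 N of friction resists, and it stays where it is left. If too high it can be pushed down again.
- lip_line (a point): Point on the lip's front edge, halfway along it and at half its height: the height of the red line (4.5 tall, along its front and ends). The aluminium lip runs along the window's bottom: 460 long (hood y), 12 tall, flat underside 44 deep, standing 30 out in front of rail and pane. Above it a blue bevel slopes back at 57 degrees to the rail, so there is nothing to grip.
- lip: The lip, 460 x 44 x 12: origin on its underside at the middle of the front edge, 6 mm below lip_line; axes as the hood's.
- bevel: Blue sloping face above the lip, moving with it, 456 long, 42 high. Origin and axes as lip.
- mark (a point): Tip of the red pointer, whose z is the height the red line must reach. The fixed red clip (22 tall) sits around the hood's left front column, at a different height each time; its cone, 14 thick at the root, points along the hood's -y at the lip's path, tip 6 mm beside the lip's left end.
- bottle: Loose amber bottle with black cap, diameter 54, 105 tall, standing on the bench in front of the hood; origin at the centre of its underside.
- ammonite: Loose disc-shaped fossil, diameter 84, 25 thick, lying on the bench in front of the hood; origin at the centre of its underside.
- dish: Loose blue ceramic bowl, rim diameter 84, 45 tall, standing on the bench in front of the hood; origin at the centre of its underside.
Things that resemble listed ones, but are neither listed nor needed, are in the scene too. Of the things shaped like the bottle, the amber one is meant.

How it is judged:
By the outcome, as a careful person would: the job done as asked, in the order asked, and still so for the second after the job is handed in, with the robot touching nothing.
It also fails if it takes over 48 s, if anything falls off the work surface, if the arm or the gripper's body presses on something with over 40 N, if the wrist force passes 120 N, or if a joint passes its speed limit or range.

## Working session

There is one attempt and no reset: what is moved stays moved. The work goes in short steps, Python scripts to look and compute and a tool call to move; the robot and the scene stay as the last step left them, time stands still between calls to the robot, and variables do not carry over. Pictures are saved under pics/ and viewed, and the job is handed in when it is done.

Besides the shell and the picture viewer there is one more tool, called after "Call:" as name([rows], argument=value, ...), one row to a line, values as JSON. arm_command: Moves the arm, as the interface text tells. Its arguments: {"type":"object","properties":{"plan":{"type":"array"},"fingers":{"type":"number"},"force":{"type":"number"}},"required":["plan"]}

```bash
mkdir -p pics; python3 - <<'E'
from rig import get_obs, camera, pinch_z
import cv2,pickle
o=get_obs();print(o,pinch_z)
d={}
for n in("side","top"):
    c=camera(n);d[n]=c;cv2.imwrite(f"pics/{n}0.png",c["pixels"][:,:,::-1]);print(n,c["camera_matrix"],c["R"],c["t"])
pickle.dump(d,open("c0.pkl","wb"))
E
```

```text
{'time': 0.0, 'q': array([-1.46545991e+00,  5.28456752e-01,  1.43389488e+00, -1.73661043e-05,
        1.18137320e+00, -1.78481136e-01]), 'joint_velocities': array([-0.00024309,  0.00077863, -0.00084485,  0.00176379, -0.00133452,
       -0.0005658 ]), 'joint_torque': array([-2.36859771e-03, -4.40044677e+01, -1.76594728e+01,  6.32244092e-02,
        5.82991086e-02, -1.79178937e-04]), 'position': array([ 0.17496441, -0.59919141,  0.19157984]), 'tool_rot': array([-0.09998857,  0.70075164, -0.69924456,  0.10003235]), 'ft_force': array([0.34269302, 0.65444774, 0.10382056]), 'moment': array([ 0.03404499,  0.00373877, -0.01145875]), 'grip_width': 0.08673352272469272} 0.0187
side [[592.05392757   0.         318.32338064]
 [  0.         592.05392757 245.43233908]
 [  0.           0.           1.        ]] [[-0.66161072 -0.74983783 -0.00380651]
 [-0.51606141  0.45901198 -0.72317952]
 [ 0.5440146  -0.47649893 -0.69064961]] [0.33205127 0.46012876 1.16789668]
top [[602.12862447   0.         320.96390616]
 [  0.         602.12862447 242.55887808]
 [  0.           0.           1.        ]] [[ 0.01221049 -0.99980754  0.01535533]
 [-0.99391373 -0.01381704 -0.10929128]
 [ 0.10948241 -0.01392738 -0.99389116]] [-0.07784397  0.59275408  1.51552444]
```

View pics/side0.png

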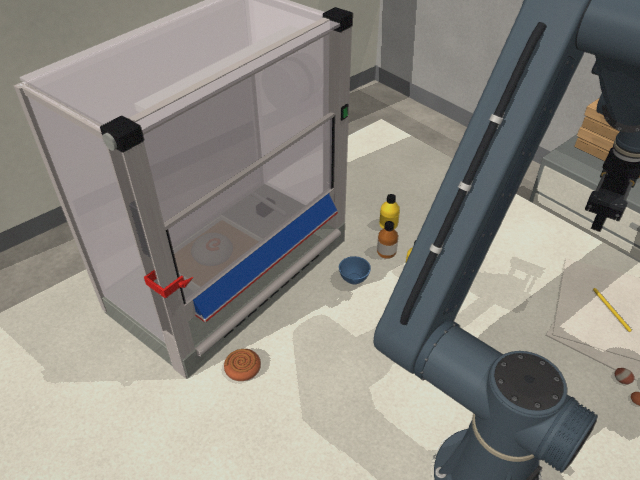

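View pics/top0.png

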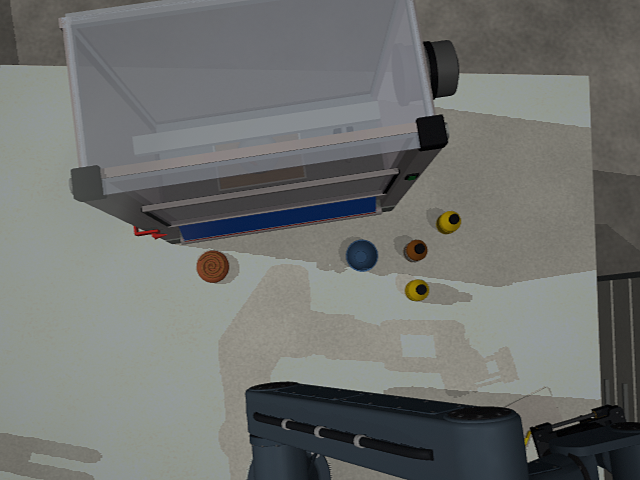

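```bash
python3 - <<'E'
import cv2
s=cv2.imread("pics/side0.png");t=cv2.imread("pics/top0.png")
cv2.imwrite("pics/g0.png",cv2.resize(s[60:240,540:640],None,fx=3.3,fy=3.3,interpolation=2))
cv2.imwrite("pics/l0.png",cv2.resize(s[185:385,135:355],None,fx=3,fy=3,interpolation=2)[:600])
cv2.imwrite("pics/t0.png",cv2.resize(t[150:310,120:400],None,fx=2.85,fy=2.85,interpolation=2))
E
```

```text
(no output)
```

View pics/g0.png

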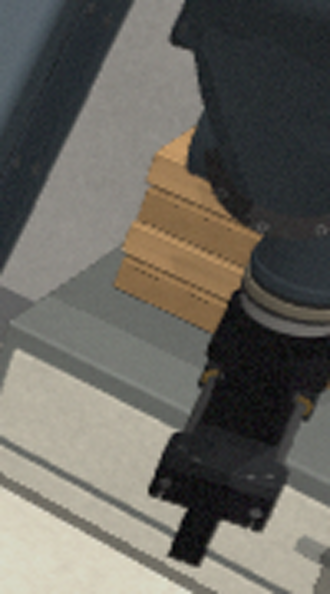

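View pics/l0.png

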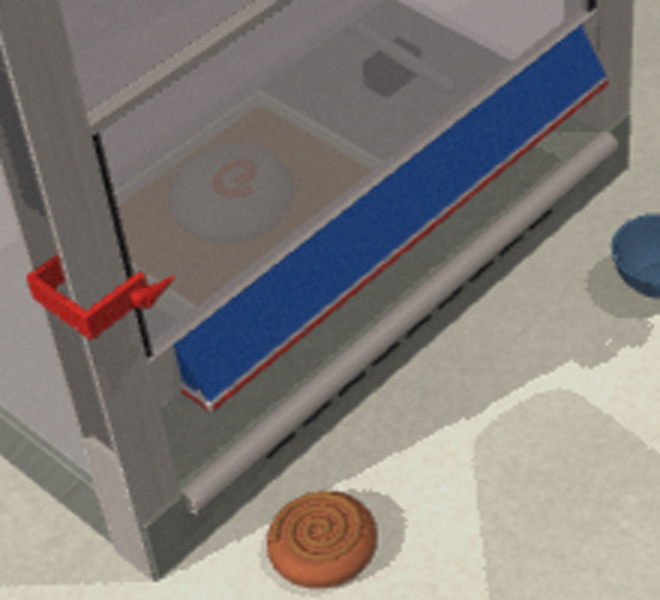

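View pics/t0.png

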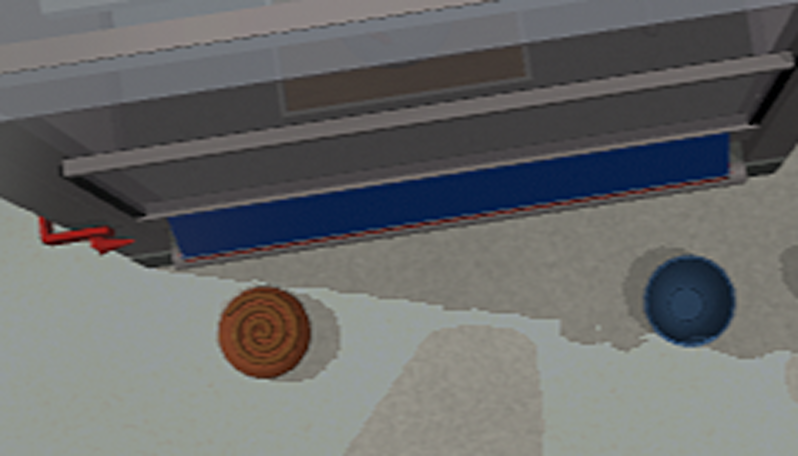

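```bash
cat > h.py <<'E'
import numpy as np,cv2,pickle
def P(c): return c["camera_matrix"]@np.hstack([c["R"],c["t"].reshape(3,1)])
def tri(d,a,b):
    X=cv2.triangulatePoints(P(d["side"]),P(d["top"]),np.array(a,float),np.array(b,float)).ravel();return X[:3]/X[3]
def proj(c,X):
    x=(c["R"]@np.atleast_2d(X).T).T+c["t"];x=(c["camera_matrix"]@x.T).T;return x[:,:2]/x[:,2:]
def onplane(c,uv,z):
    C=-c["R"].T@c["t"];r=c["R"].T@np.linalg.inv(c["camera_matrix"])@np.array([*uv,1.]);return C+r*(z-C[2])/r[2]
E
python3 - <<'E'
from h import *
d=pickle.load(open("c0.pkl","rb"))
L=tri(d,(205.7,320.7),(183,243));R=tri(d,(337.3,212.3),(380.4,213.9));T=tri(d,(193.3,277.7),(166.7,234.2))
print(L,R,np.linalg.norm(L-R),T,proj(d["side"],[L,R,T]),proj(d["top"],[L,R,T]))
print([onplane(d["top"],p,z) for p,z in(((213,267),.025),((362,256),.045),((416,250),.105))])
from rig import get_obs
from scipy.spatial.transform import Rotation as Ro
print(Ro.from_quat(get_obs()["tool_rot"]).as_matrix())
E
```

```text
[0.57242072 0.2530641  0.17045871] [ 0.65418301 -0.20610156  0.15538688] 0.4666319014403824 [0.57603882 0.258845   0.30335701] [[205.21950182 320.62605503]
 [339.11349667 212.42430548]
 [192.37273315 277.54461128]] [[183.31231218 243.28345407]
 [379.09384893 212.53500094]
 [167.322072   234.75281533]]
[array([0.52764812, 0.20614965, 0.025     ]), array([ 0.55940401, -0.17493352,  0.045     ]), array([ 0.57066905, -0.30257734,  0.105     ])]
[[-9.60009871e-01 -1.91647688e-04  2.79966087e-01]
 [-2.79965918e-01  1.95212388e-03 -9.60007955e-01]
 [-3.62545178e-04 -9.99998076e-01 -1.92771301e-03]]
```

```bash
python3 - <<'E'
from h import *
from rig import get_obs
from scipy.spatial.transform import Rotation as Ro
d=pickle.load(open("c0.pkl","rb"));o=get_obs();R=Ro.from_quat(o["tool_rot"]).as_matrix();p=o["position"]
for n,q in dict(tcp=(0,0,0),fa=(0,0,.0435),fb=(0,0,-.0435),fa2=(0,-.07,.0435),fb2=(0,-.07,-.0435),body=(0,-.07,0),wr=(0,-.25,0)).items():
    X=p+R@np.array(q); print(n,X.round(3),proj(d["side"],X).round(0),proj(d["top"],X).round(0))
t=cv2.imread("pics/top0.png");cv2.imwrite("pics/gt.png",cv2.resize(t[380:480,500:640],None,fx=5,fy=5,interpolation=2))
s=cv2.imread("pics/side0.png");cv2.imwrite("pics/gs.png",cv2.resize(s[90:240,560:640],None,fx=4,fy=4,interpolation=2)*2)
E
```

```text
tcp [ 0.175 -0.599  0.192] [[596. 227.]] [[555. 423.]]
fa [ 0.187 -0.641  0.192] [[601. 217.]] [[574. 418.]]
fb [ 0.163 -0.558  0.192] [[592. 238.]] [[537. 429.]]
fa2 [ 0.187 -0.641  0.262] [[610. 195.]] [[588. 424.]]
fb2 [ 0.163 -0.558  0.262] [[601. 215.]] [[549. 435.]]
body [ 0.175 -0.599  0.262] [[606. 205.]] [[569. 430.]]
wr [ 0.175 -0.6    0.442] [[635. 138.]] [[610. 449.]]
```

View pics/gt.png

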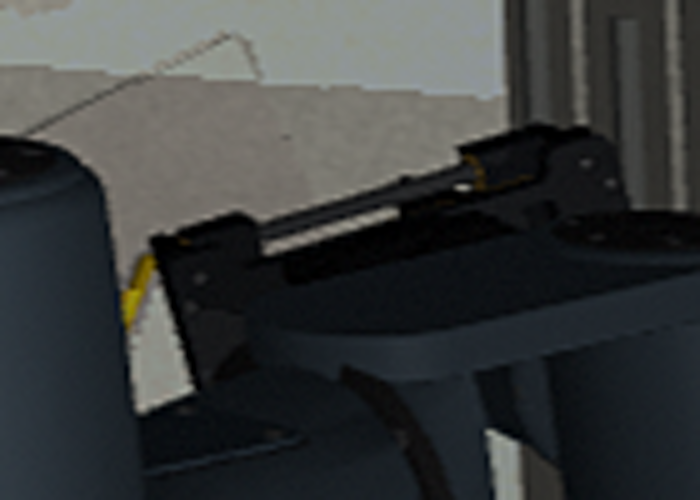

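View pics/gs.png

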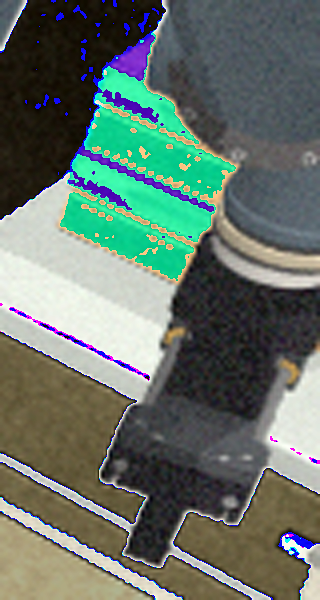

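Call:
arm_command([
  [[0, 0, 2], -1],
  [[1, 0.5, 4], -2.5],
  [[2.5, 1.2, 5], -4],
  [[4, 2, 6], -5.5],
  [[5.5, 3, 7], -7],
], fingers=1)

```text
time: 0.6
position: [0.3095, -0.5271, 0.3657]
tool_rot: [-0.117, -0.697, 0.697, 0.117]
ft_force: [1.0, -0.4, 0.0]
grip_width: 0.0866
```

Call:
arm_command([
  [[1.5, 0.8, 0.3], -1.5],
  [[3, 1.6, 0.6], -3],
  [[4.5, 2.4, 1], -4.5],
  [[5.5, 3, 1], -6],
  [[5.5, 3, 1], -7],
])

```text
time: 1.1
position: [0.4494, -0.4497, 0.3896]
tool_rot: [0.319, 0.632, -0.63, -0.319]
ft_force: [-0.1, -0.1, -1.2]
grip_width: 0.0868
```

Call:
arm_command([
  [[1.4, -1.4, 0], 0],
  [[2.8, -2.8, 0], 0],
  [[4.2, -4.2, 0], 0],
  [[5.6, -5.6, 0], 0],
  [[7, -7, 0], 0],
])

```text
time: 1.6
position: [0.6118, -0.6183, 0.3814]
tool_rot: [-0.324, -0.629, 0.632, 0.315]
ft_force: [53.0, -57.5, 84.6]
grip_width: 0.087
```

Call:
arm_command([
  [[1.4, -1.4, 0], 0],
  [[2.8, -2.8, 0], 0],
  [[2.8, -2.8, 0], 0],
  [[2.8, -2.8, 0], 0],
])

```text
time: 2.0
position: [0.6313, -0.6374, 0.3521]
tool_rot: [-0.336, -0.625, 0.636, 0.303]
ft_force: [-0.4, 0.2, 0.3]
grip_width: 0.0869
```

```bash
cat >> h.py <<'E'
def st():
    from rig import get_obs
    from scipy.spatial.transform import Rotation as Ro
    o=get_obs();R=Ro.from_quat(o["tool_rot"]).as_matrix()
    print("t",o["time"],"q",o["q"].round(3),"p",o["position"].round(4),"point",R[:,1].round(3),"jaw",R[:,2].round(3),"f",o["ft_force"].round(1),o["grip_width"].round(3));return o,R
E
python3 -c "
from h import *;st()"
```

```text
Traceback (most recent call last):
  File "h.py", line 13, in st
    print("t",o["time"],"q",o["q"].round(3),"p",o["position"].round(4),"point",R[:,1].round(3),"jaw",R[:,2].round(3),"f",o["ft_force"].round(1),o["grip_width"].round(3));return o,R
                                                                                                                                                ^^^^^^^^^^^^^^^^^^^^^
AttributeError: 'float' object has no attribute 'round'
```

```bash
sed -i 's/o\["grip_width"\].round(3)/o["grip_width"]/' h.py
python3 -c "
from h import *;st()
from rig import camera
for n in('side','top'): cv2.imwrite(f'pics/{n}1.png',camera(n)['pixels'][:,:,::-1])
"
```

```text
t 2.0 q [-0.917  0.925  0.218  0.007  1.949  1.595] p [ 0.6313 -0.6374  0.3521] point [ 0.035 -0.036 -0.999] jaw [-0.806 -0.592 -0.007] f [-0.4  0.2  0.3] 0.08694336025157509
```

View pics/side1.png

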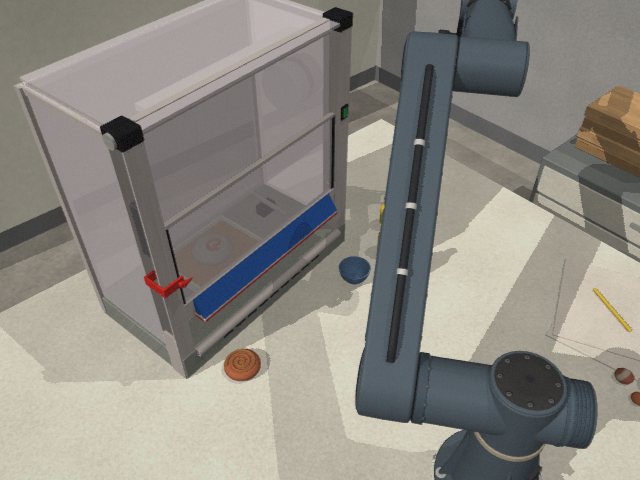

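View pics/top1.png

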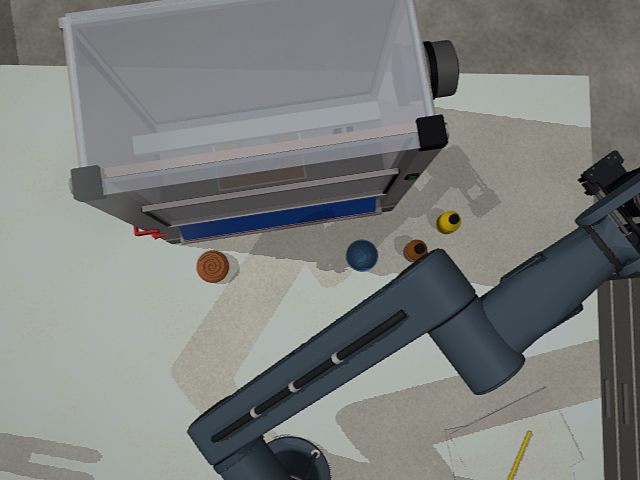

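Call:
arm_command([
  [[-0.4, 0.4, 0], 0],
  [[-0.8, 0.8, 0], 0],
  [[-1.2, 1.2, 0], 0],
  [[-1.6, 1.6, 0], 0],
  [[-2, 2, 0], 0],
])

```text
time: 2.6
position: [0.5811, -0.5874, 0.3546]
tool_rot: [-0.338, -0.624, 0.637, 0.301]
ft_force: [-0.5, 0.3, -0.5]
grip_width: 0.0871
```

```bash
python3 -c "
from h import *;st()"
```

```text
t 2.6 q [-0.928  0.732  0.609  0.007  1.746  1.582] p [ 0.5811 -0.5874  0.3546] point [ 0.038 -0.039 -0.999] jaw [-0.806 -0.592 -0.007] f [-0.5  0.3 -0.5] 0.08706805953269152
```

```bash
cat > fit.py <<'E'
import numpy as np
from scipy.optimize import least_squares
D=[([-1.46546,.528457,1.433895,0,1.181373,-.178],[.17496,-.59919,.19158],0),
([-0.917,0.925,0.218,0.007,1.949,1.595],[0.6313,-0.6374,0.3521],0),
([-0.928,0.732,0.609,0.007,1.746,1.582],[0.5811,-0.5874,0.3546],0)]
def fk(q,p):
    d1,lat,a2,a3,e,L,r0=p
    s=q[1]+q[2]; t=s+q[4]
    r=r0+a2*np.sin(q[1])+a3*np.sin(s)+e*np.cos(s)+L*np.sin(t)
    z=d1+a2*np.cos(q[1])+a3*np.cos(s)-e*np.sin(s)+L*np.cos(t)
    c,sn=np.cos(q[0]),np.sin(q[0])
    return np.array([r*c-lat*sn,r*sn+lat*c,z])
f=lambda p:np.concatenate([np.subtract(fk(q,p),x) for q,x,_ in D]+[1e-3*(p-np.array([.3,.1,.5,.45,0,.3,0]))])
s=least_squares(f,[.3,.1,.5,.45,0,.3,0]);print(s.x.round(4),s.fun.round(4))
E
python3 fit.py
```

```text
[0.2601 0.1125 0.5846 0.3911 0.1165 0.3165 0.0032] [ 0.0015  0.0002  0.     -0.0008 -0.0006 -0.     -0.0004 -0.0003  0.
 -0.      0.      0.0001 -0.0001  0.0001  0.      0.    ]
```

Call:
arm_command([
  [[0.3, -0.3, 0.1], 0],
  [[0.6, -0.6, 0.2], 0],
  [[0.9, -0.9, 0.3], 0],
  [[1.2, -1.2, 0.3], 0],
  [[1.5, -1.5, 0.3], 0],
])

```text
time: 3.1
position: [0.6192, -0.6255, 0.3625]
tool_rot: [-0.338, -0.624, 0.637, 0.301]
ft_force: [-0.2, -0.6, -0.1]
grip_width: 0.087
```

```bash
python3 -c "
from h import *;st()"
```

```text
t 3.1 q [-0.919  0.869  0.312  0.007  1.907  1.592] p [ 0.6192 -0.6255  0.3625] point [ 0.038 -0.04  -0.998] jaw [-0.806 -0.592 -0.007] f [-0.2 -0.6 -0.1] 0.08704502190830579
```

Call:
arm_command([
  [[1.3, -1.3, 0.8], 0],
])

```text
time: 3.2
position: [0.6324, -0.6385, 0.3673]
tool_rot: [-0.345, -0.622, 0.639, 0.294]
ft_force: [16.5, -17.6, 40.2]
grip_width: 0.0871
```

```bash
python3 -c "
from h import *;st()"
```

```text
t 3.2 q [-0.917  0.908  0.218  0.01   1.94   1.595] p [ 0.6324 -0.6385  0.3673] point [ 0.053 -0.054 -0.997] jaw [-0.806 -0.592 -0.011] f [ 16.5 -17.6  40.2] 0.08711568779079412
```

Call:
arm_command([
  [[1.3, -1.3, 0.8], 0],
])

```text
time: 3.3
position: [0.6392, -0.645, 0.365]
tool_rot: [-0.353, -0.619, 0.641, 0.285]
ft_force: [-0.1, -0.3, -1.2]
grip_width: 0.0871
```

```bash
python3 -c "
from h import *;st()"
```

```text
t 3.3 q [-0.917  0.91   0.221  0.014  1.911  1.597] p [ 0.6392 -0.645   0.365 ] point [ 0.071 -0.071 -0.995] jaw [-0.806 -0.592 -0.015] f [-0.1 -0.3 -1.2] 0.08705208249871631
```

Call:
arm_command([
  [[1.3, -1.3, 0.8], 0],
  [[2.6, -2.6, 1.6], 0],
  [[3.9, -3.9, 2.4], 0],
  [[5.2, -5.2, 3.2], 0],
  [[6.5, -6.5, 4], 0],
])

```text
time: 3.8
position: [0.6503, -0.6554, 0.3653]
tool_rot: [-0.367, -0.613, 0.645, 0.271]
ft_force: [0.0, 0.2, -1.1]
grip_width: 0.0869
```

```bash
python3 -c "
from h import *;st()"
```

```text
t 3.8 q [-0.916  0.913  0.218  0.019  1.868  1.599] p [ 0.6503 -0.6554  0.3653] point [ 0.1   -0.102 -0.99 ] jaw [-0.805 -0.593 -0.021] f [ 0.   0.2 -1.1] 0.08688492102624507
```

Call:
arm_command([
  [[1.1, -1.4, 0.8], 0],
  [[2.2, -2.8, 1.6], 0],
])

```text
time: 4.0
position: [0.6534, -0.6703, 0.3678]
tool_rot: [-0.379, -0.607, 0.649, 0.257]
ft_force: [0.5, -0.1, -0.1]
grip_width: 0.087
```

Call:
arm_command([
  [[1.1, -1.4, 0.8], 0],
  [[2.2, -2.8, 1.6], 0],
])

```text
time: 4.2
position: [0.6566, -0.6842, 0.3709]
tool_rot: [-0.392, -0.602, 0.652, 0.244]
ft_force: [0.2, -0.2, -0.4]
grip_width: 0.0869
```

Call:
arm_command([
  [[1.1, -1.4, 0.8], 0],
])

```text
time: 4.3
position: [0.6607, -0.6935, 0.3732]
tool_rot: [-0.401, -0.598, 0.654, 0.234]
ft_force: [1.0, -0.2, -0.0]
grip_width: 0.0871
```

Call:
arm_command([
  [[1.1, -1.4, 0.8], 0],
])

```text
time: 4.4
position: [0.6646, -0.7038, 0.3765]
tool_rot: [-0.411, -0.592, 0.657, 0.222]
ft_force: [-0.2, 0.3, -0.9]
grip_width: 0.0871
```

```bash
python3 -c "
from h import *;st()"
```

```text
t 4.4 q [-0.943  0.911  0.219  0.041  1.732  1.578] p [ 0.6646 -0.7038  0.3765] point [ 0.194 -0.2   -0.96 ] jaw [-0.803 -0.595 -0.039] f [-0.2  0.3 -0.9] 0.0870605307553273
```

Call:
arm_command([
  [[1.2, -1.3, 0.8], 1],
])

```text
time: 4.5
position: [0.6717, -0.7105, 0.3797]
tool_rot: [-0.393, -0.604, 0.669, 0.182]
ft_force: [-0.5, 0.1, -0.9]
grip_width: 0.0874
```

Call:
arm_command([
  [[1.2, -1.3, 0.8], 1],
])

```text
time: 4.6
position: [0.678, -0.7171, 0.3825]
tool_rot: [-0.376, -0.614, 0.679, 0.142]
ft_force: [-0.7, 0.1, -0.3]
grip_width: 0.0867
```

Call:
arm_command([
  [[1.3, -1.3, 0.8], 0],
])

```text
time: 4.7
position: [0.6851, -0.7251, 0.3852]
tool_rot: [-0.387, -0.607, 0.682, 0.133]
ft_force: [-0.9, 0.9, -0.6]
grip_width: 0.0871
```

Call:
arm_command([
  [[1.3, -1.3, 0.8], 0],
])

```text
time: 4.8
position: [0.6946, -0.7307, 0.3881]
tool_rot: [-0.397, -0.6, 0.684, 0.122]
ft_force: [0.2, 0.2, 0.9]
grip_width: 0.0871
```

Call:
arm_command([
  [[1.3, -1.3, 0.8], 0],
])

```text
time: 4.9
position: [0.7036, -0.7369, 0.3911]
tool_rot: [-0.406, -0.593, 0.686, 0.111]
ft_force: [-0.7, 0.3, 0.5]
grip_width: 0.0871
```

Call:
arm_command([
  [[1.3, -1.3, 0.8], 0],
])

```text
time: 5.0
position: [0.7122, -0.7433, 0.3942]
tool_rot: [-0.416, -0.586, 0.688, 0.1]
ft_force: [0.7, -0.4, 1.7]
grip_width: 0.087
```

```bash
python3 -c "
from h import *;st()"
```

```text
t 5.0 q [-0.953  0.918  0.219  0.115  1.545  1.411] p [ 0.7122 -0.7433  0.3942] point [ 0.35  -0.293 -0.89 ] jaw [-0.689 -0.724 -0.032] f [ 0.7 -0.4  1.7] 0.0870449954314019
```

Call:
arm_command([
  [[1.3, -1.3, 0.8], 0],
])

```text
time: 5.1
position: [0.7206, -0.7497, 0.3975]
tool_rot: [-0.425, -0.579, 0.69, 0.089]
ft_force: [0.2, 0.2, -0.6]
grip_width: 0.0868
```

Call:
arm_command([
  [[1.3, -1.3, 0.8], 0],
])

```text
time: 5.2
position: [0.7289, -0.7561, 0.4008]
tool_rot: [-0.434, -0.571, 0.692, 0.078]
ft_force: [-0.6, 0.3, 0.5]
grip_width: 0.0867
```

Call:
arm_command([
  [[1.3, -1.3, 0.8], 0],
])

```text
time: 5.3
position: [0.737, -0.7625, 0.4043]
tool_rot: [-0.443, -0.564, 0.693, 0.067]
ft_force: [0.5, 0.2, 0.5]
grip_width: 0.087
```

Call:
arm_command([
  [[1.3, -1.3, 0.8], 0],
])

```text
time: 5.4
position: [0.745, -0.7689, 0.4079]
tool_rot: [-0.452, -0.556, 0.695, 0.057]
ft_force: [-0.1, -0.5, 0.1]
grip_width: 0.0867
```

Call:
arm_command([
  [[1.3, -1.3, 0.8], 0],
])

```text
time: 5.5
position: [0.7527, -0.7752, 0.4116]
tool_rot: [-0.461, -0.549, 0.696, 0.046]
ft_force: [0.5, 0.6, 0.1]
grip_width: 0.0868
```

Call:
arm_command([
  [[1.3, -1.3, 0.8], 0],
])

```text
time: 5.6
position: [0.7604, -0.7813, 0.4153]
tool_rot: [-0.47, -0.541, 0.697, 0.035]
ft_force: [-0.5, -0.6, 0.6]
grip_width: 0.0871
```

Call:
arm_command([
  [[1.3, -1.3, 0.8], 0],
])

```text
time: 5.7
position: [0.7678, -0.7874, 0.4192]
tool_rot: [-0.478, -0.533, 0.698, 0.024]
ft_force: [0.1, -0.1, -0.7]
grip_width: 0.0869
```

Call:
arm_command([
  [[1.3, -1.3, 0.8], 0],
])

```text
time: 5.8
position: [0.7751, -0.7934, 0.4231]
tool_rot: [-0.486, -0.525, 0.698, 0.013]
ft_force: [-0.5, 0.2, 0.4]
grip_width: 0.087
```

```bash
python3 -c "
from h import *;st()"
```

```text
t 5.8 q [-0.937  0.94   0.219  0.138  1.268  1.417] p [ 0.7751 -0.7934  0.4231] point [ 0.492 -0.448 -0.746] jaw [-0.693 -0.72  -0.025] f [-0.5  0.2  0.4] 0.08697524406395081
```

```bash
python3 -c "
from h import *
from rig import camera
cs={n:camera(n) for n in('side','top')}
cv2.imwrite('pics/both2.png',cv2.resize(np.hstack([cs[n]['pixels'][:,:,::-1] for n in cs]),(800,300)))
"
```

```text
(no output)
```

View pics/both2.png

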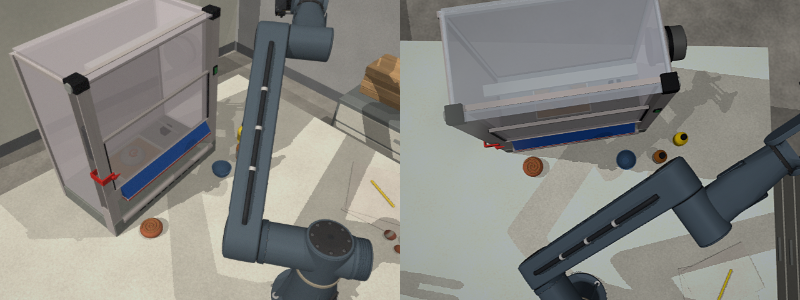

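Call:
arm_command([
  [[1.2, -1.2, 1], 0],
])

```text
time: 6.0
position: [0.7799, -0.7972, 0.4305]
tool_rot: [-0.494, -0.518, 0.699, 0.004]
ft_force: [-0.4, -0.8, -0.3]
grip_width: 0.0868
```

Call:
arm_command([
  [[1.2, -1.2, 1], 0],
])

```text
time: 6.1
position: [0.7856, -0.8013, 0.4419]
tool_rot: [-0.502, -0.509, 0.699, -0.008]
ft_force: [0.1, -0.1, -0.5]
grip_width: 0.0871
```

Call:
arm_command([
  [[1.2, -1.2, 1], 0],
])

```text
time: 6.2
position: [0.7907, -0.805, 0.452]
tool_rot: [-0.51, -0.501, 0.699, -0.019]
ft_force: [-0.4, -0.3, 0.1]
grip_width: 0.0866
```

Call:
arm_command([
  [[1.2, -1.2, 1], 0],
])

```text
time: 6.3
position: [0.7956, -0.8087, 0.4609]
tool_rot: [-0.518, -0.493, 0.699, -0.029]
ft_force: [-0.5, -0.4, 0.0]
grip_width: 0.0869
```

Call:
arm_command([
  [[1.2, -1.2, 1], 0],
])

```text
time: 6.4
position: [0.8003, -0.8124, 0.4692]
tool_rot: [-0.525, -0.485, 0.698, -0.039]
ft_force: [0.1, 0.1, -0.1]
grip_width: 0.0871
```

Call:
arm_command([
  [[1.2, -1.2, 1], 0],
])

```text
time: 6.5
position: [0.8048, -0.816, 0.4775]
tool_rot: [-0.532, -0.477, 0.698, -0.049]
ft_force: [-0.0, 0.3, 0.1]
grip_width: 0.0871
```

Call:
arm_command([
  [[1.2, -1.2, 1], 0],
])

```text
time: 6.6
position: [0.8092, -0.8195, 0.4858]
tool_rot: [-0.539, -0.469, 0.697, -0.058]
ft_force: [0.1, 0.1, -1.0]
grip_width: 0.087
```

Call:
arm_command([
  [[1.2, -1.2, 1], 0],
])

```text
time: 6.7
position: [0.8134, -0.8228, 0.4941]
tool_rot: [-0.545, -0.461, 0.696, -0.068]
ft_force: [0.1, -0.5, -0.0]
grip_width: 0.0874
```

Call:
arm_command([
  [[1.2, -1.2, 1], 0],
])

```text
time: 6.8
position: [0.8174, -0.8261, 0.5025]
tool_rot: [-0.552, -0.453, 0.696, -0.078]
ft_force: [-0.2, -0.0, -0.9]
grip_width: 0.087
```

Call:
arm_command([
  [[1.2, -1.2, 1], 0],
])

```text
time: 6.9
position: [0.8211, -0.8292, 0.5108]
tool_rot: [-0.558, -0.445, 0.695, -0.088]
ft_force: [-0.3, 0.2, -0.7]
grip_width: 0.0869
```

```bash
python3 -c "
from h import *;st()"
```

```text
t 6.9 q [-0.927  0.926  0.219  0.171  0.987  1.412] p [ 0.8211 -0.8292  0.5108] point [ 0.619 -0.588 -0.521] jaw [-0.697 -0.716 -0.02 ] f [-0.3  0.2 -0.7] 0.0869078897365598
```

```bash
cat > kin.py <<'E'
import numpy as np
from scipy.optimize import least_squares
from scipy.spatial.transform import Rotation as Ro
LO=np.array([-3.08,-.75,.22,-1.43,0,-2.85]);HI=np.array([3.08,2.2,2.44,4.57,2.65,2.85])
def E(a,t): return Ro.from_euler(a,t).as_matrix()
def fk(q,p,s4=1,s6=1):
    d1,lat,a2,a3,e,L,r0=p
    s=q[1]+q[2]
    c,sn=np.cos(q[0]),np.sin(q[0])
    W=E('z',q[0])@np.array([r0+a2*np.sin(q[1])+a3*np.sin(s)+e*np.cos(s),lat,d1+a2*np.cos(q[1])+a3*np.cos(s)-e*np.sin(s)])
    R=E('z',q[0])@E('y',s)@E('z',s4*q[3])@E('y',q[4])@E('z',s6*q[5])
    return W+L*R[:,2],R,W
D=[([-1.46546,.528457,1.433895,0,1.181373,-.178],[.17496,-.59919,.19158],[0,0,-1],[.28,-.96,-.002]),
([-0.917,0.925,0.218,0.007,1.949,1.595],[0.6313,-0.6374,0.3521],[ 0.035,-0.036,-0.999],[-0.806,-0.592,-0.007]),
([-0.928,0.732,0.609,0.007,1.746,1.582],[0.5811,-0.5874,0.3546],[ 0.038,-0.039,-0.999],[-0.806,-0.592,-0.007]),
([-0.919,0.869,0.312,0.007,1.907,1.592],[0.6192,-0.6255,0.3625],[ 0.038,-0.04,-0.998],[-0.806,-0.592,-0.007]),
([-0.953,0.918,0.219,0.115,1.545,1.411],[0.7122,-0.7433,0.3942],[0.35,-0.293,-0.89],[-0.689,-0.724,-0.032]),
([-0.937,0.94,0.219,0.138,1.268,1.417],[0.7751,-0.7934,0.4231],[ 0.492,-0.448,-0.746],[-0.693,-0.72,-0.025]),
([-0.927,0.926,0.219,0.171,0.987,1.412],[0.8211,-0.8292,0.5108],[ 0.619,-0.588,-0.521],[-0.697,-0.716,-0.02]),]
def fit(s4,s6):
    f=lambda p:np.concatenate([fk(q,p,s4,s6)[0]-x for q,x,_,_ in D]+[1e-3*(p-np.array([.3,.1,.5,.45,0,.3,0]))])
    return least_squares(f,[.3,.1,.5,.45,0,.3,0])
if __name__=="__main__":
  for s4 in(1,-1):
    for s6 in (1,-1):
        s=fit(s4,s6);print(s4,s6,s.cost,s.x.round(4),s.fun[:21].round(4) if s.cost<1e-4 else '')
        for q,x,d,j in D[::3]:
            R=fk(q,s.x,s4,s6)[1];print(R[:,2].round(3),d,R[:,0].round(3),j)
E
python3 kin.py
```

```text
1 1 5.846612079527227e-07 [0.2768 0.111  0.5859 0.3914 0.115  0.3356 0.0016] [ 0.      0.0001 -0.     -0.0002 -0.0002 -0.0001  0.0004 -0.      0.0002
  0.0002  0.0004 -0.0001 -0.0004 -0.0003 -0.0001  0.0002  0.0004 -0.0001
 -0.0002 -0.0003  0.0002]
[-0.     0.002 -1.   ] [0, 0, -1] [-0.28   0.96   0.002] [0.28, -0.96, -0.002]
[ 0.038 -0.039 -0.999] [0.038, -0.04, -0.998] [0.806 0.592 0.008] [-0.806, -0.592, -0.007]
[ 0.619 -0.588 -0.521] [0.619, -0.588, -0.521] [0.698 0.716 0.02 ] [-0.697, -0.716, -0.02]
1 -1 5.846612079527227e-07 [0.2768 0.111  0.5859 0.3914 0.115  0.3356 0.0016] [ 0.      0.0001 -0.     -0.0002 -0.0002 -0.0001  0.0004 -0.      0.0002
  0.0002  0.0004 -0.0001 -0.0004 -0.0003 -0.0001  0.0002  0.0004 -0.0001
 -0.0002 -0.0003  0.0002]
[-0.     0.002 -1.   ] [0, 0, -1] [0.073 0.997 0.002] [0.28, -0.96, -0.002]
[ 0.038 -0.039 -0.999] [0.038, -0.04, -0.998] [-0.78  -0.625 -0.005] [-0.806, -0.592, -0.007]
[ 0.619 -0.588 -0.521] [0.619, -0.588, -0.521] [-0.776 -0.563 -0.286] [-0.697, -0.716, -0.02]
-1 1 0.005879973214706768 [ 0.2589  0.1487  0.5934  0.3985  0.1261  0.3114 -0.0063] 
[-0.     0.002 -1.   ] [0, 0, -1] [-0.28   0.96   0.002] [0.28, -0.96, -0.002]
[ 0.027 -0.047 -0.999] [0.038, -0.04, -0.998] [ 0.809  0.587 -0.005] [-0.806, -0.592, -0.007]
[ 0.392 -0.758 -0.521] [0.619, -0.588, -0.521] [ 0.757  0.587 -0.286] [-0.697, -0.716, -0.02]
-1 -1 0.005879973214706768 [ 0.2589  0.1487  0.5934  0.3985  0.1261  0.3114 -0.0063] 
[-0.     0.002 -1.   ] [0, 0, -1] [0.073 0.997 0.002] [0.28, -0.96, -0.002]
[ 0.027 -0.047 -0.999] [0.038, -0.04, -0.998] [-0.784 -0.621  0.008] [-0.806, -0.592, -0.007]
[ 0.392 -0.758 -0.521] [0.619, -0.588, -0.521] [-0.883 -0.47   0.02 ] [-0.697, -0.716, -0.02]
```

```bash
cat >> kin.py <<'E'
PR=fit(1,1).x
def ik(pos,d,j,q0=None,n=30,seed=0):
    """all solutions; j jaw axis sign-free if q0 None"""
    rng=np.random.default_rng(seed);out=[]
    def f(q):
        P,R,_=fk(q,PR);return np.concatenate([(P-pos)*5,R[:,2]-d,-R[:,0]-j])
    starts=[q0] if q0 is not None else [LO+(HI-LO)*rng.random(6) for _ in range(n)]
    for s in starts:
        r=least_squares(f,np.clip(s,LO+1e-4,HI-1e-4),bounds=(LO,HI))
        if r.cost<1e-6 and not any(np.abs(r.x-o).max()<.02 for o in out): out.append(r.x)
    return out
def tooldir(tilt,az):
    t,a=np.radians([tilt,az]);return np.array([np.sin(t)*np.cos(a),np.sin(t)*np.sin(a),-np.cos(t)])
def jaw(az): a=np.radians(az-90);return np.array([np.cos(a),np.sin(a),0])
E
python3 - <<'E'
from kin import *
hx=np.array([np.cos(np.radians(10.1)),np.sin(np.radians(10.1)),0])
c=np.array([.613,.023,0])
for tilt in(60,70,80,90):
  for az in (10,):
    for z in(.11,.26):
      p=c+hx*.03+[0,0,z]
      for sgn in(1,-1):
        for q in ik(p,tooldir(tilt,az),sgn*jaw(az),n=12): print(tilt,z,sgn,q.round(2))
E
```

```text
60 0.11 1 [-0.38  0.82  2.26  2.57  1.   -1.53]
60 0.11 -1 [-0.38  0.82  2.26  2.57  1.    1.61]
60 0.26 1 [-0.38  0.39  2.18  2.22  0.61 -1.05]
60 0.26 -1 [-0.38  0.39  2.18  2.22  0.61  2.09]
70 0.11 1 [-0.42  1.01  2.31  2.58  1.37 -1.67]
70 0.11 -1 [-0.42  1.01  2.31  2.58  1.37  1.47]
70 0.26 1 [-0.42  0.53  2.29  2.44  0.96 -1.35]
70 0.26 -1 [-0.42  0.53  2.29  2.44  0.96  1.79]
80 0.11 1 [-0.45  1.19  2.32  2.52  1.7  -1.78]
80 0.11 -1 [-0.45  1.19  2.32  2.52  1.7   1.36]
80 0.26 1 [-0.45  0.72  2.36  2.51  1.35 -1.53]
80 0.26 -1 [-0.45  0.72  2.36  2.51  1.35  1.61]
90 0.11 1 [-0.46  1.35  2.26  2.45  1.94 -1.86]
90 0.11 -1 [-0.46  1.35  2.26  2.45  1.94  1.28]
90 0.26 1 [-0.46  0.93  2.38  2.5   1.7  -1.67]
90 0.26 -1 [-0.46  0.93  2.38  2.5   1.7   1.47]
```

Call:
arm_command([
  [[1.2, -1.1, 1.1], 0],
])

```text
time: 7.0
position: [0.8248, -0.8303, 0.5204]
tool_rot: [-0.564, -0.438, 0.693, -0.096]
ft_force: [-0.6, 0.5, -1.7]
grip_width: 0.087
```

Call:
arm_command([
  [[1.2, -1.1, 1.1], 0],
])

```text
time: 7.1
position: [0.8288, -0.8307, 0.5321]
tool_rot: [-0.57, -0.43, 0.692, -0.106]
ft_force: [0.2, 0.4, -0.3]
grip_width: 0.0871
```

Call:
arm_command([
  [[1.2, -1.1, 1.1], 0],
])

```text
time: 7.2
position: [0.8325, -0.8312, 0.5432]
tool_rot: [-0.576, -0.422, 0.691, -0.116]
ft_force: [0.5, -0.1, 0.1]
grip_width: 0.0867
```

Call:
arm_command([
  [[1.2, -1.1, 1.1], 0],
])

```text
time: 7.3
position: [0.8359, -0.8318, 0.5536]
tool_rot: [-0.581, -0.414, 0.689, -0.125]
ft_force: [1.3, 0.3, -0.5]
grip_width: 0.0872
```

Call:
arm_command([
  [[1.2, -1.1, 1.1], 0],
])

```text
time: 7.4
position: [0.839, -0.8324, 0.5634]
tool_rot: [-0.587, -0.406, 0.688, -0.134]
ft_force: [-1.1, -0.1, 0.7]
grip_width: 0.0873
```

Call:
arm_command([
  [[1.2, -1.1, 1.1], 0],
])

```text
time: 7.5
position: [0.8419, -0.8329, 0.5729]
tool_rot: [-0.592, -0.399, 0.686, -0.142]
ft_force: [-0.7, -0.2, -1.0]
grip_width: 0.0869
```

Call:
arm_command([
  [[1.2, -1.1, 1.1], 0],
])

```text
time: 7.6
position: [0.8446, -0.8334, 0.5824]
tool_rot: [-0.597, -0.391, 0.684, -0.151]
ft_force: [0.4, 0.1, 1.2]
grip_width: 0.0873
```

Call:
arm_command([
  [[1.2, -1.1, 1.1], 0],
])

```text
time: 7.7
position: [0.8472, -0.8338, 0.5917]
tool_rot: [-0.602, -0.384, 0.682, -0.159]
ft_force: [-0.3, 0.0, 0.6]
grip_width: 0.087
```

Call:
arm_command([
  [[1.2, -1.1, 1.1], 0],
])

```text
time: 7.8
position: [0.8496, -0.834, 0.601]
tool_rot: [-0.606, -0.377, 0.68, -0.167]
ft_force: [0.4, -0.3, 0.3]
grip_width: 0.087
```

Call:
arm_command([
  [[1.2, -1.1, 1.1], 0],
])

```text
time: 7.9
position: [0.8518, -0.8342, 0.61]
tool_rot: [-0.611, -0.37, 0.678, -0.176]
ft_force: [-0.7, -0.1, -0.4]
grip_width: 0.087
```

```bash
python3 -c "
from h import *;st()"
```

```text
t 7.9 q [-0.906  0.902  0.219  0.194  0.752  1.408] p [ 0.8518 -0.8342  0.61  ] point [ 0.69  -0.665 -0.287] jaw [-0.698 -0.716 -0.019] f [-0.7 -0.1 -0.4] 0.08701830069076354
```

Call:
arm_command([
  [[1.1, -1, 1.3], 0],
])

```text
time: 8.0
position: [0.8521, -0.8326, 0.6216]
tool_rot: [-0.614, -0.364, 0.676, -0.182]
ft_force: [0.3, -0.0, -0.7]
grip_width: 0.0871
```

Call:
arm_command([
  [[1.1, -1, 1.3], 0],
])

```text
time: 8.1
position: [0.8519, -0.8305, 0.6377]
tool_rot: [-0.619, -0.356, 0.674, -0.191]
ft_force: [0.4, -0.4, 0.1]
grip_width: 0.087
```

Call:
arm_command([
  [[1.1, -1, 1.3], 0],
])

```text
time: 8.2
position: [0.8517, -0.8284, 0.6527]
tool_rot: [-0.623, -0.348, 0.671, -0.2]
ft_force: [-0.4, 0.9, 0.8]
grip_width: 0.0872
```

Call:
arm_command([
  [[1.1, -1, 1.3], 0],
])

```text
time: 8.3
position: [0.8515, -0.8264, 0.666]
tool_rot: [-0.627, -0.341, 0.669, -0.207]
ft_force: [-0.1, 0.5, 0.2]
grip_width: 0.087
```

Call:
arm_command([
  [[1.1, -1, 1.3], 0],
])

```text
time: 8.4
position: [0.8513, -0.8245, 0.6781]
tool_rot: [-0.631, -0.335, 0.667, -0.214]
ft_force: [-0.4, -0.0, 0.2]
grip_width: 0.0872
```

```bash
cat > sim.py <<'E'
from kin import *
W=np.array([5,5,5,1,1,1.])
def solve(q,pos,R):
    # local ik, R target with columns like fk
    def f(x):
        P,Rr,_=fk(x,PR);return np.concatenate([(P-pos),.4*Ro.from_matrix(R.T@Rr).as_rotvec(),1e-4*(x-q)])
    r=least_squares(f,np.clip(q,LO+1e-6,HI-1e-6),bounds=(LO,HI));return r.x
def run(q,segs,verbose=1):
    """segs: list of (shift units xyz, turn units, nrows) relative to the pose at seg start"""
    P,R,_=fk(q,PR)
    for sh,tu,n in segs:
        P0,R0=P,R;worst=np.zeros(6);mn=q.copy();mx=q.copy();zmin=9
        for i in range(1,n+1):
            a=i/n;Pt=P0+np.array(sh)*.025*a;Rt=E('z',np.radians(5*tu*a))@R0
            qn=solve(q,Pt,Rt);worst=np.maximum(worst,abs(qn-q)/.1);q=qn
            mn=np.minimum(mn,q);mx=np.maximum(mx,q)
        P,R,Wr=fk(q,PR);e=Ro.from_matrix(Rt.T@R).magnitude()
        if verbose: print(sh,tu,n,"P",P.round(3),"W",Wr.round(3),"q",q.round(2),"maxv",worst.round(1),"err",np.linalg.norm(P-Pt).round(4),round(e,3),"d",R[:,2].round(2))
    return q
E
python3 -c "
from h import *;o,R=st();np.save('q.npy',o['q'])"
```

```text
t 8.4 q [-0.9    0.866  0.219  0.209  0.675  1.403] p [ 0.8513 -0.8245  0.6781] point [ 0.708 -0.684 -0.176] jaw [-0.697 -0.717 -0.019] f [-0.4 -0.   0.2] 0.08718045805672701
```

```bash
python3 - <<'E'
from kin import *
hx=np.array([np.cos(np.radians(10.1)),np.sin(np.radians(10.1)),0]);hy=np.array([-hx[1],hx[0],0])
c=np.array([.613,.023,0])
q=np.array([-.45,1,2.3,2.5,1.5,-1.6])
for yh in(0,-.05,-.1):
 for az in(10,15,20,25):
  row=[]
  for z in(.12,.2,.28):
    m=None
    for xh in np.arange(.04,-.13,-.01):
      s=ik(c+hx*xh+hy*yh+[0,0,z],tooldir(80,az),jaw(az),q0=q)
      if s: m=round(xh,3);qm=s[0]
    row.append((m,qm[2].round(2)) if m is not None else None)
  print(yh,az,row)
E
```

```text
0 10 [(np.float64(-0.01), np.float64(2.43)), (np.float64(0.01), np.float64(2.42)), (np.float64(-0.0), np.float64(2.43))]
0 15 [(np.float64(-0.02), np.float64(2.42)), (np.float64(-0.0), np.float64(2.42)), (np.float64(-0.01), np.float64(2.43))]
0 20 [(np.float64(-0.04), np.float64(2.43)), (np.float64(-0.02), np.float64(2.42)), (np.float64(-0.03), np.float64(2.43))]
0 25 [(np.float64(-0.07), np.float64(2.44)), (np.float64(-0.05), np.float64(2.44)), (np.float64(-0.05), np.float64(2.42))]
-0.05 10 [(np.float64(-0.03), np.float64(2.42)), (np.float64(-0.01), np.float64(2.42)), (np.float64(-0.02), np.float64(2.43))]
-0.05 15 [(np.float64(-0.05), np.float64(2.43)), (np.float64(-0.03), np.float64(2.42)), (np.float64(-0.04), np.float64(2.43))]
-0.05 20 [(np.float64(-0.08), np.float64(2.43)), (np.float64(-0.06), np.float64(2.44)), (np.float64(-0.07), np.float64(2.44))]
-0.05 25 [(np.float64(-0.12), np.float64(2.44)), (np.float64(-0.09), np.float64(2.43)), (np.float64(-0.1), np.float64(2.43))]
-0.1 10 [(np.float64(-0.07), np.float64(2.43)), (np.float64(-0.05), np.float64(2.44)), (np.float64(-0.05), np.float64(2.42))]
-0.1 15 [(np.float64(-0.1), np.float64(2.43)), (np.float64(-0.07), np.float64(2.42)), (np.float64(-0.08), np.float64(2.43))]
-0.1 20 [(np.float64(-0.12), np.float64(2.4)), (np.float64(-0.11), np.float64(2.43)), (np.float64(-0.12), np.float64(2.43))]
-0.1 25 [(np.float64(-0.12), np.float64(2.32)), (np.float64(-0.12), np.float64(2.36)), (np.float64(-0.12), np.float64(2.35))]
```

```bash
python3 - <<'E'
from sim import *
q=np.load('q.npy')
q=run(q,[((-4,3,-2),6,5),((-5,5,-2),4,6),((-5,4,-3),2.4,6),((0,8,-4),0,6),((2,6,-3),0,5),((0,3,-5),0,4),((0,0,-4),0,3),((0,0,-1.5),0,3),])
E
```

```text
(-4, 3, -2) 6 5 P [ 0.751 -0.75   0.628] W [ 0.431 -0.67   0.687] q [-1.14  0.71  0.66  1.2   0.97  0.4 ] maxv [0.5 0.7 1.7 2.8 1.2 2.7] err 0.0 0.0 d [ 0.96 -0.24 -0.18]
(-5, 5, -2) 4 6 P [ 0.626 -0.625  0.578] W [ 0.298 -0.659  0.637] q [-1.3   0.59  1.01  1.4   1.4   0.02] maxv [0.3 0.3 0.8 0.6 0.8 0.9] err 0.0 0.0 d [ 0.98  0.1  -0.18]
(-5, 4, -3) 2.4 6 P [ 0.501 -0.525  0.503] W [ 0.187 -0.627  0.562] q [-1.45  0.53  1.32  1.35  1.71 -0.29] maxv [0.3 0.1 0.6 0.2 0.5 0.5] err 0.0 0.0 d [ 0.94  0.3  -0.18]
(0, 8, -4) 0 6 P [ 0.501 -0.325  0.403] W [ 0.187 -0.427  0.462] q [-1.4   0.42  1.89  1.35  1.55 -0.73] maxv [0.1 0.3 1.  0.1 0.3 0.8] err 0.0 0.0 d [ 0.94  0.3  -0.18]
(2, 6, -3) 0 5 P [ 0.551 -0.175  0.328] W [ 0.237 -0.277  0.387] q [-1.17  0.5   2.2   1.57  1.37 -1.1 ] maxv [0.6 0.3 0.7 0.7 0.4 0.8] err 0.0 0.0 d [ 0.94  0.3  -0.18]
(0, 3, -5) 0 4 P [ 0.551 -0.1    0.203] W [ 0.237 -0.202  0.262] q [-1.07  0.93  2.38  1.79  1.43 -1.72] maxv [0.3 1.2 0.6 0.6 0.3 1.6] err 0.0 0.0 d [ 0.94  0.3  -0.18]
(0, 0, -4) 0 3 P [ 0.551 -0.1    0.103] W [ 0.237 -0.202  0.162] q [-1.07  1.23  2.33  1.81  1.48 -1.96] maxv [0.  1.1 0.3 0.1 0.2 1. ] err 0.0 0.0 d [ 0.94  0.3  -0.18]
(0, 0, -1.5) 0 3 P [ 0.551 -0.1    0.066] W [ 0.237 -0.202  0.125] q [-1.07  1.32  2.29  1.82  1.5  -2.01] maxv [0.  0.3 0.1 0.  0.  0.2] err 0.0 0.0 d [ 0.94  0.3  -0.18]
```

Call:
arm_command([
  [[-0.4, 0.3, -0.2], 0.6],
  [[-0.8, 0.6, -0.4], 1.2],
  [[-1.2, 0.9, -0.6], 1.8],
  [[-1.6, 1.2, -0.8], 2.4],
  [[-2, 1.5, -1], 3],
])

```text
time: 8.9
position: [0.8008, -0.7869, 0.6519]
tool_rot: [-0.581, -0.415, 0.633, -0.3]
ft_force: [0.6, 1.0, -0.5]
grip_width: 0.087
```

Call:
arm_command([
  [[-0.4, 0.3, -0.2], 0.6],
  [[-0.8, 0.6, -0.4], 1.2],
  [[-1.2, 0.9, -0.6], 1.8],
  [[-1.6, 1.2, -0.8], 2.4],
  [[-2, 1.5, -1], 3],
])

```text
time: 9.4
position: [0.7507, -0.7497, 0.6267]
tool_rot: [-0.521, -0.487, 0.589, -0.38]
ft_force: [0.3, -0.2, -1.0]
grip_width: 0.0871
```

```bash
python3 -c "
from h import *;st()"
```

```text
t 9.4 q [-1.14   0.707  0.665  1.204  0.967  0.395] p [ 0.7507 -0.7497  0.6267] point [ 0.955 -0.237 -0.178] jaw [-0.244 -0.969 -0.018] f [ 0.3 -0.2 -1. ] 0.08712717463761445
```

Model tracks exactly. Continue.

Call:
arm_command([
  [[-1, 1, -0.4], 0.8],
  [[-2, 2, -0.8], 1.6],
  [[-3, 3, -1.2], 2.4],
  [[-4, 4, -1.6], 3.2],
  [[-5, 5, -2], 4],
])

```text
time: 9.9
position: [0.6252, -0.6241, 0.5763]
tool_rot: [0.429, 0.57, -0.514, 0.476]
ft_force: [0.0, -0.3, 0.0]
grip_width: 0.0867
```

Call:
arm_command([
  [[-1, 0.8, -0.6], 0.5],
  [[-2, 1.6, -1.2], 1],
  [[-3, 2.4, -1.8], 1.4],
  [[-4, 3.2, -2.4], 1.9],
  [[-5, 4, -3], 2.4],
])

```text
time: 10.4
position: [0.5005, -0.5243, 0.501]
tool_rot: [0.367, 0.612, -0.462, 0.527]
ft_force: [-0.3, -0.7, -0.7]
grip_width: 0.087
```

Call:
arm_command([
  [[0, 1.4, -0.7], 0],
  [[0, 2.8, -1.4], 0],
  [[0, 4.2, -2.1], 0],
  [[0, 5.6, -2.8], 0],
  [[0, 7, -3.5], 0],
])

```text
time: 10.9
position: [0.5014, -0.349, 0.4131]
tool_rot: [0.367, 0.612, -0.463, 0.526]
ft_force: [0.5, -0.4, -0.2]
grip_width: 0.0869
```

```bash
python3 -c "
from h import *;o,R=st();np.save('q.npy',o['q'])
from rig import camera
cs={n:camera(n) for n in('side','top')}
pickle.dump(cs,open('c3.pkl','wb'))
cv2.imwrite('pics/both3.png',cv2.resize(np.hstack([cs[n]['pixels'][:,:,::-1] for n in cs]),(800,300)))
"
```

```text
t 10.9 q [-1.406  0.427  1.828  1.337  1.569 -0.679] p [ 0.5014 -0.349   0.4131] point [ 0.936  0.302 -0.181] jaw [ 0.304 -0.952 -0.017] f [ 0.5 -0.4 -0.2] 0.08690405778745872
```

View pics/both3.png

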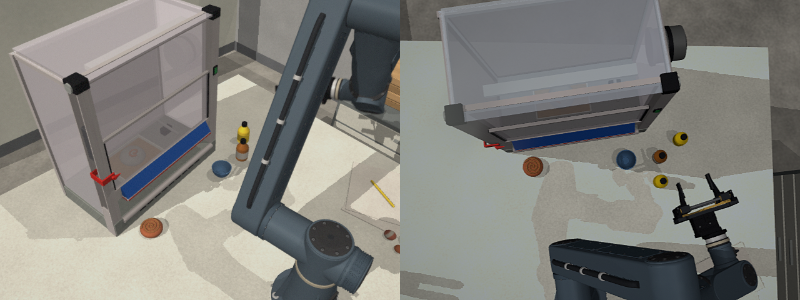

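```bash
python3 - <<'E'
from h import *
d=pickle.load(open('c3.pkl','rb'))
def crop(n,u,v,w=30,h=24,f=8):
    return cv2.resize(d[n]['pixels'][v-h:v+h,u-w:u+w,::-1],None,fx=f,fy=f,interpolation=cv2.INTER_NEAREST)
a=np.vstack([np.hstack([crop('side',200,312,24,36),crop('side',332,212,24,36)])])
cv2.imwrite('pics/e_side.png',a)
a=np.vstack([np.hstack([crop('top',180,236,24,24),crop('top',376,210,24,24)])])
cv2.imwrite('pics/e_top.png',a)
cv2.imwrite('pics/e_tip.png',np.hstack([crop('side',186,280,24,24),crop('top',158,234,24,24)]))
E
```

```text
(no output)
```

View pics/e_side.png

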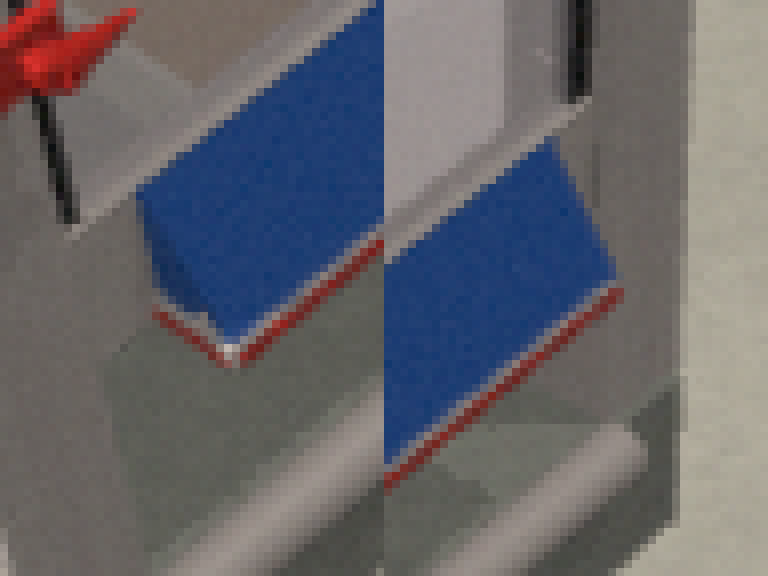

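View pics/e_top.png

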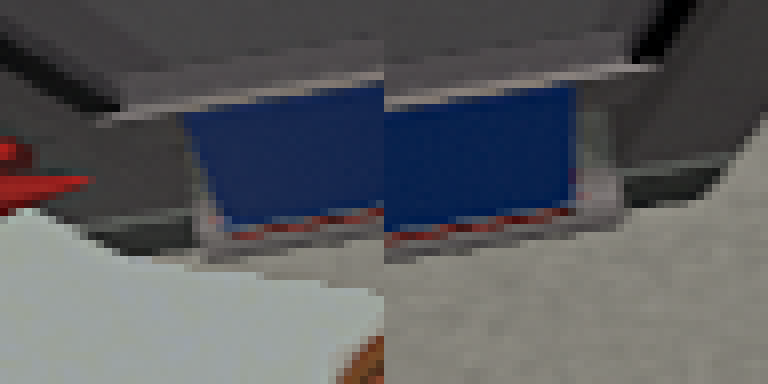

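View pics/e_tip.png

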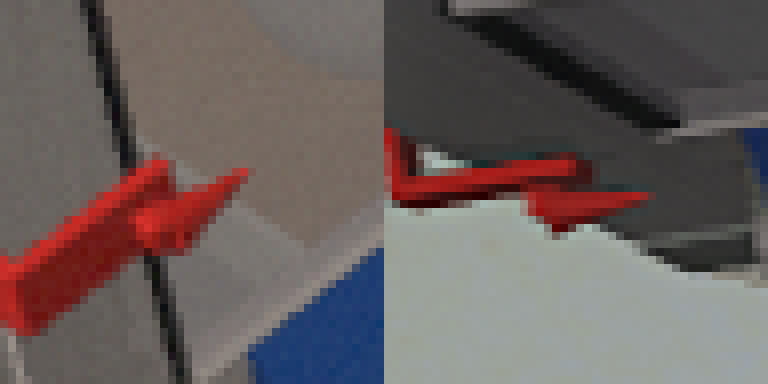

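```bash
cat > hood.py <<'E'
from h import *
from scipy.optimize import least_squares
d=pickle.load(open('c0.pkl','rb'))
obs=[('side','L',(204.8,320.5)),('side','R',(337.0,212.0)),('top','L',(183.6,241.0)),('top','R',(375.6,211.4)),('side','T',(192.5,277.0)),('top','T',(167.4,234.1))]
def pts(p):
    x,y,a,zl,tx,zt=p;hx=np.array([np.cos(a),np.sin(a),0]);hy=np.array([-hx[1],hx[0],0]);c=np.array([x,y,0])
    e=np.array([0,0,1])
    return dict(L=c+hy*.23+e*zl,R=c-hy*.23+e*zl,T=c+hy*.236+hx*tx+e*zt)
f=lambda p:np.concatenate([(proj(d[n],pts(p)[k])[0]-uv) for n,k,uv in obs])
s=least_squares(f,[.613,.023,.176,.163,0,.3]);p=s.x
if __name__=="__main__":
    print(p.round(4),np.degrees(p[2]),s.fun.round(1))
    print(tri(d,(204.8,320.5),(183.6,241.0)),tri(d,(337,212),(375.6,211.4)),tri(d,(192.5,277),(167.4,234.1)))
E
python3 hood.py
```

```text
[ 0.6172  0.0265  0.168   0.1619 -0.0011  0.3042] 9.628442603523956 [-0.8  1.   0.1 -0.8  0.5 -0.   1.3  0.  -0.5  0.1 -0.2  0.3]
[0.57755469 0.25270937 0.16612493] [ 0.65508933 -0.19791497  0.16099569] [0.57710263 0.25830717 0.30377567]
```

```bash
python3 - <<'E'
from sim import *
q=np.load('q.npy')
q=run(q,[((1.5,5,-3),0,5),((1,5.6,-3.5),0,5),((0,0,-5),0,5),((4,.7,0),0,5),((0,0,6.5),0,10),((0,0,-.6),0,2),((-4,-.7,0),0,5)])
E
```

```text
(1.5, 5, -3) 0 5 P [ 0.539 -0.224  0.338] W [ 0.225 -0.325  0.399] q [-1.25  0.49  2.11  1.48  1.41 -1.01] maxv [0.4 0.2 0.6 0.4 0.3 0.7] err 0.0 0.0 d [ 0.94  0.3  -0.18]
(1, 5.6, -3.5) 0 5 P [ 0.564 -0.084  0.251] W [ 0.25  -0.185  0.311] q [-1.    0.75  2.38  1.83  1.39 -1.55] maxv [0.6 0.7 0.6 0.9 0.2 1.2] err 0.0 0.0 d [ 0.94  0.3  -0.18]
(0, 0, -5) 0 5 P [ 0.564 -0.084  0.126] W [ 0.25  -0.185  0.186] q [-1.    1.16  2.35  1.87  1.49 -1.91] maxv [0.  0.9 0.2 0.2 0.2 0.9] err 0.0 0.0 d [ 0.94  0.3  -0.18]
(4, 0.7, 0) 0 5 P [ 0.664 -0.066  0.126] W [ 0.35  -0.168  0.186] q [-0.74  1.05  2.15  2.1   1.42 -1.6 ] maxv [0.6 0.3 0.4 0.5 0.2 0.7] err 0.0 0.0 d [ 0.94  0.3  -0.18]
(0, 0, 6.5) 0 10 P [ 0.664 -0.066  0.288] W [ 0.35  -0.168  0.349] q [-0.74  0.61  2.16  2.    1.22 -1.22] maxv [0.  0.4 0.1 0.2 0.2 0.5] err 0.0 0.0 d [ 0.94  0.3  -0.18]
(0, 0, -0.6) 0 2 P [ 0.664 -0.066  0.273] W [ 0.35  -0.168  0.334] q [-0.74  0.65  2.17  2.02  1.24 -1.26] maxv [0.  0.2 0.  0.1 0.1 0.2] err 0.0 0.0 d [ 0.94  0.3  -0.18]
(-4, -0.7, 0) 0 5 P [ 0.564 -0.084  0.273] W [ 0.25  -0.185  0.334] q [-1.    0.67  2.37  1.81  1.37 -1.46] maxv [0.6 0.1 0.4 0.5 0.3 0.5] err 0.0 0.0 d [ 0.94  0.3  -0.18]
```

Call:
arm_command([
  [[0.3, 1, -0.6], 0],
  [[0.6, 2, -1.2], 0],
  [[0.9, 3, -1.8], 0],
  [[1.2, 4, -2.4], 0],
  [[1.5, 5, -3], 0],
])

```text
time: 11.5
position: [0.5395, -0.2258, 0.3383]
tool_rot: [0.367, 0.611, -0.464, 0.527]
ft_force: [0.6, 0.3, -0.5]
grip_width: 0.0873
```

```bash
python3 -c "
from h import *;o,R=st();np.save('q.npy',o['q'])"
```

```text
t 11.5 q [-1.25   0.49   2.109  1.484  1.411 -1.005] p [ 0.5395 -0.2258  0.3383] point [ 0.936  0.301 -0.18 ] jaw [ 0.304 -0.953 -0.015] f [ 0.6  0.3 -0.5] 0.08733064754500483
```

Call:
arm_command([
  [[0.2, 1.1, -0.7], 0],
  [[0.4, 2.2, -1.4], 0],
  [[0.6, 3.4, -2.1], 0],
  [[0.8, 4.5, -2.8], 0],
  [[1, 5.6, -3.5], 0],
])

```text
time: 12.0
position: [0.5649, -0.086, 0.2502]
tool_rot: [0.367, 0.611, -0.464, 0.527]
ft_force: [0.7, -0.0, -0.8]
grip_width: 0.0874
```

Call:
arm_command([
  [[0, 0, -1], 0],
  [[0, 0, -2], 0],
  [[0, 0, -3], 0],
  [[0, 0, -4], 0],
  [[0, 0, -5], 0],
])

```text
time: 12.5
position: [0.5648, -0.0866, 0.1237]
tool_rot: [0.367, 0.611, -0.463, 0.527]
ft_force: [0.3, -0.8, -0.1]
grip_width: 0.0871
```

```bash
python3 -c "
from h import *;o,R=st();np.save('q.npy',o['q'])
from rig import camera
cs={n:camera(n) for n in('side','top')}
pickle.dump(cs,open('c4.pkl','wb'))
cv2.imwrite('pics/side4.png',cs['side']['pixels'][:,:,::-1]);cv2.imwrite('pics/top4.png',cs['top']['pixels'][:,:,::-1])
for n in cs: print(proj(cs[n],[o['position'],o['position']+R[:,2]*.05,o['position']-R[:,2]*.05]))
"
```

```text
t 12.5 q [-1.005  1.159  2.346  1.87   1.49  -1.907] p [ 0.5648 -0.0866  0.1237] point [ 0.936  0.302 -0.179] jaw [ 0.305 -0.952 -0.015] f [ 0.3 -0.8 -0.1] 0.08708482654263633
[[327.76866819 261.75254223]
 [337.93993654 249.59540868]
 [317.13935045 274.45715596]]
[[328.20400413 250.45418057]
 [347.91220663 244.49280717]
 [308.41172445 256.44098578]]
```

View pics/side4.png

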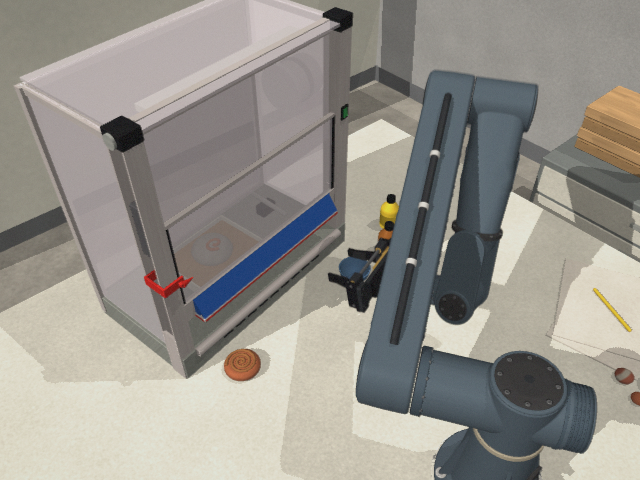

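View pics/top4.png

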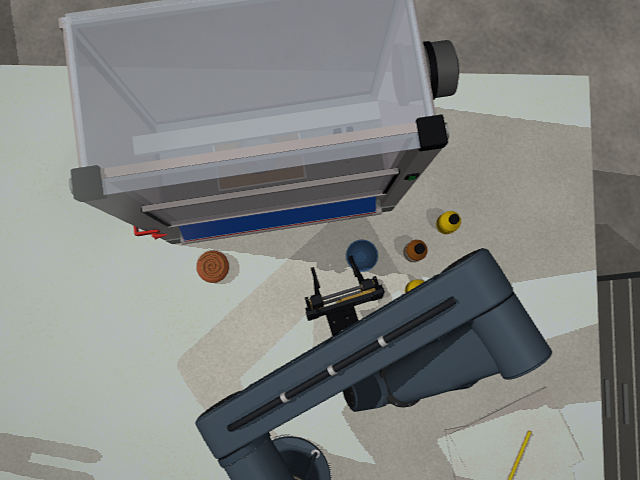

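Call:
arm_command([
  [[0, 0, 0], 0],
  [[0, 0, 0], 0],
  [[0, 0, 0], 0],
  [[0, 0, 0], 0],
  [[0, 0, 0], 0],
], fingers=-1, force=10)

```text
time: 13.1
position: [0.5641, -0.085, 0.1268]
tool_rot: [0.367, 0.612, -0.462, 0.527]
ft_force: [-1.0, 0.6, 0.1]
grip_width: 0.0552
```

```bash
python3 -c "
from h import *;o,R=st();np.save('q.npy',o['q'])
from rig import camera
cs={n:camera(n) for n in('side','top')}
pickle.dump(cs,open('c4.pkl','wb'))
for n,(u,v) in dict(side=(335,260),top=(335,255)).items():
  im=cs[n]['pixels'][:,:,::-1].copy();
  t=proj(cs[n],o['position'])[0];print(t)
  im[int(round(t[1])),int(round(t[0]))]=(0,255,0)
  cv2.imwrite(f'pics/z{n}5.png',cv2.resize(im[v-60:v+60,u-75:u+75],None,fx=5,fy=5,interpolation=0))
"
```

```text
t 13.1 q [-1.005  1.154  2.351  1.869  1.491 -1.905] p [ 0.5641 -0.085   0.1268] point [ 0.936  0.304 -0.178] jaw [ 0.305 -0.952 -0.018] f [-1.   0.6  0.1] 0.055174904942601195
[327.4964891  261.32840717]
[327.58636353 250.62161008]
```

View pics/zside5.png

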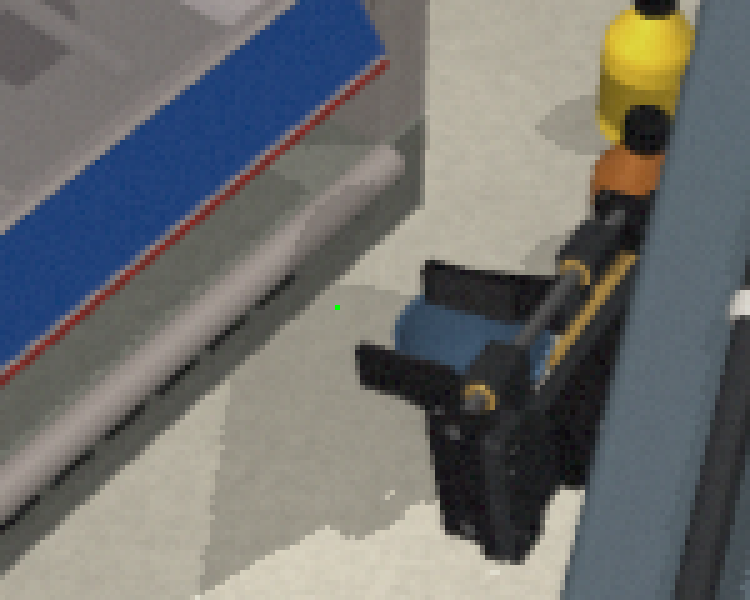

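View pics/ztop5.png

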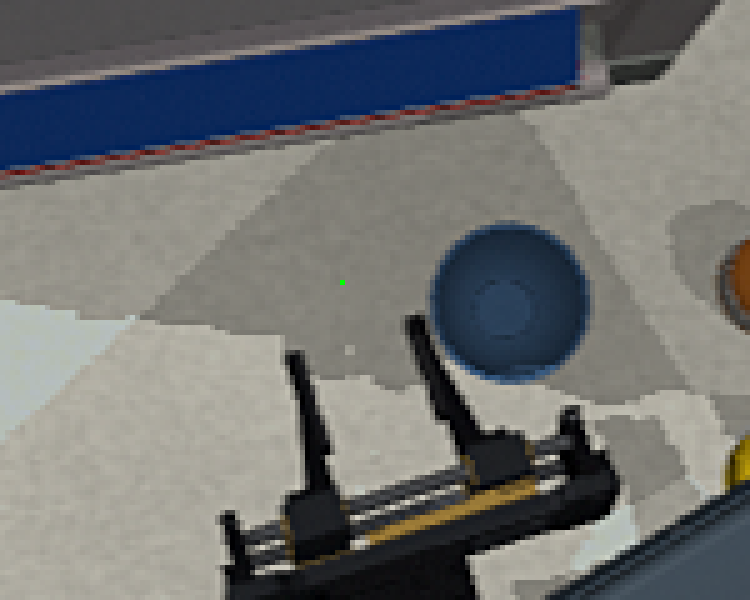

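```bash
python3 -c "
from h import *;o,R=st()
d=pickle.load(open('c4.pkl','rb'))
for a,b in(((331.9,272.5),(318.1,265.1)),((344.5,254.5),(342.1,258.1))):
  X=tri(d,a,b);print(X,R.T@(X-o['position']),proj(d['side'],X)[0]-a,proj(d['top'],X)[0]-b)
"
```

```text
t 13.2 q [-1.005  1.155  2.351  1.869  1.491 -1.905] p [ 0.564  -0.085   0.1264] point [ 0.936  0.304 -0.179] jaw [ 0.305 -0.952 -0.019] f [ 0.1  0.2 -0.3] 0.04658604572822398
[ 0.52729759 -0.06359642  0.1316619 ] [ 0.0005177  -0.02880426 -0.03169854] [-0.67858326 -0.05641824] [0.44438535 0.46920009]
[ 0.54427537 -0.12032477  0.14147779] [-0.01001017 -0.03189376  0.02731266] [-0.54238295 -0.04100457] [0.36178249 0.38716111]
```

Call:
arm_command([
  [[0, 0, 0], 0],
  [[0, 0, 0], 0],
  [[0, 0, 0], 0],
  [[0, 0, 0], 0],
  [[0, 0, 0], 0],
])

```text
time: 13.7
position: [0.5639, -0.0849, 0.1259]
tool_rot: [0.367, 0.612, -0.462, 0.526]
ft_force: [0.6, -0.5, 0.5]
grip_width: 0.007
```

Call:
arm_command([
  [[0, 0, 0], 0],
  [[0, 0, 0], 0],
  [[0, 0, 0], 0],
])

```text
time: 14.0
position: [0.564, -0.0849, 0.1259]
tool_rot: [0.367, 0.612, -0.462, 0.526]
ft_force: [-0.1, 0.5, 0.1]
grip_width: 0.0004
```

```bash
python3 -c "
from h import *;o,R=st();np.save('q.npy',o['q'])
from rig import camera
cs={n:camera(n) for n in('side','top')}
pickle.dump(cs,open('c4.pkl','wb'))
out=[]
for n,(u,v) in dict(side=(340,265),top=(335,265)).items():
  im=cs[n]['pixels'][:,:,::-1].copy();
  for k in (0,.02,.04,.07):
    t=proj(cs[n],o['position']-R[:,1]*k)[0];im[int(round(t[1])),int(round(t[0]))]=(0,255,0)
  out.append(cv2.resize(im[v-35:v+35,u-25:u+25],None,fx=8,fy=8,interpolation=0))
cv2.imwrite(f'pics/z6.png',np.hstack(out))
"
```

```text
t 14.0 q [-1.005  1.156  2.351  1.869  1.491 -1.905] p [ 0.564  -0.0849  0.1259] point [ 0.936  0.304 -0.179] jaw [ 0.305 -0.952 -0.02 ] f [-0.1  0.5  0.1] 0.000408070262616667
```

View pics/z6.png

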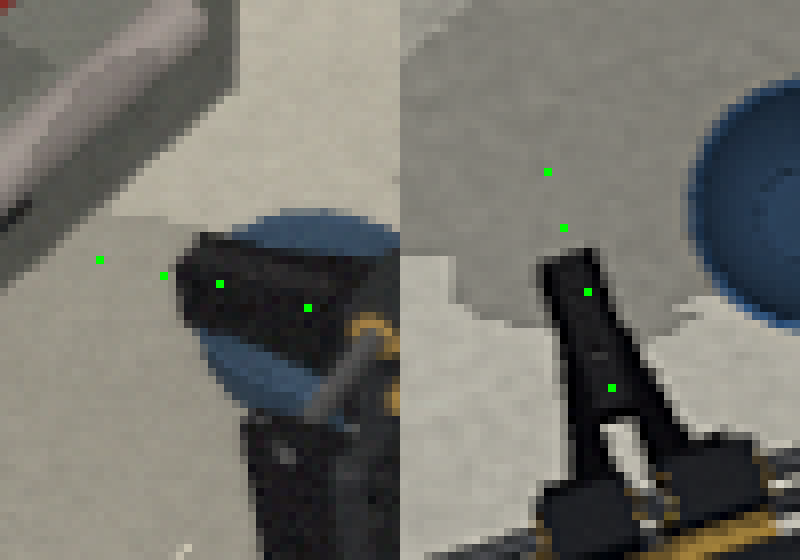

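Call:
arm_command([
  [[0.8, 0.1, 0], 0],
  [[1.6, 0.2, 0], 0],
  [[2.4, 0.4, 0], 0],
  [[3.2, 0.5, 0], 0],
  [[3.6, 0.6, 0], 0],
])

```text
time: 14.6
position: [0.655, -0.0691, 0.1264]
tool_rot: [0.367, 0.612, -0.461, 0.527]
ft_force: [-0.4, 0.4, 0.4]
grip_width: 0.0005
```

Call:
arm_command([
  [[0.4, 0.1, 0], 0],
  [[0.8, 0.2, 0], 0],
  [[1.3, 0.2, 0], 0],
  [[1.3, 0.2, 0], 0],
])

```text
time: 15.0
position: [0.6873, -0.0648, 0.1262]
tool_rot: [0.367, 0.612, -0.462, 0.527]
ft_force: [-0.5, 1.0, -0.4]
grip_width: 0.0006
```

```bash
cat > look.py <<'E'
import sys
from h import *
def look(tag,side=(330,250),top=(335,235),w=50,h=40,f=8):
    from rig import camera
    o,R=st();np.save('q.npy',o['q'])
    cs={n:camera(n) for n in('side','top')};pickle.dump(cs,open(f'c{tag}.pkl','wb'))
    out=[]
    for n,(u,v) in dict(side=side,top=top).items():
        im=cs[n]['pixels'][:,:,::-1];out.append(cv2.resize(im[v-h:v+h,u-w:u+w],None,fx=f,fy=f,interpolation=0))
    cv2.imwrite(f'pics/k{tag}.png',np.hstack(out)); cv2.imwrite(f'pics/full{tag}.png',cs['side']['pixels'][:,:,::-1])
E
python3 -c "
from look import *;look(7,w=65,h=60,f=6)"
```

```text
t 15.0 q [-0.695  1.026  2.103  2.13   1.386 -1.542] p [ 0.6873 -0.0648  0.1262] point [ 0.936  0.304 -0.178] jaw [ 0.306 -0.952 -0.018] f [-0.5  1.  -0.4] 0.0005820522732661731
```

View pics/k7.png

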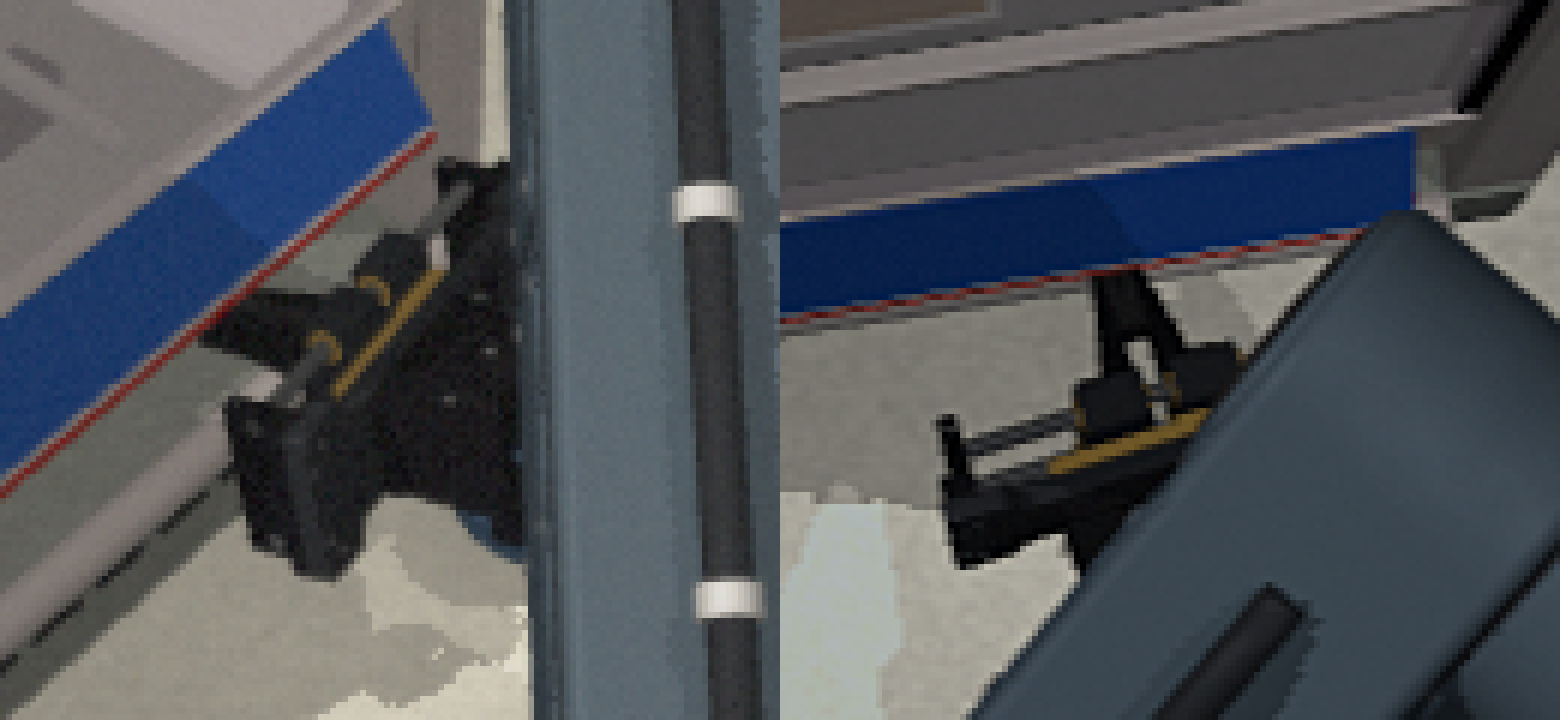

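Call:
arm_command([
  [[0, 0, 0.15], 0],
  [[0, 0, 0.3], 0],
  [[0, 0, 0.45], 0],
  [[0, 0, 0.6], 0],
  [[0, 0, 0.8], 0],
])

```text
time: 15.6
position: [0.686, -0.0651, 0.1453]
tool_rot: [0.367, 0.613, -0.462, 0.525]
ft_force: [-1.7, -2.1, -3.9]
grip_width: 0.0004
```

Call:
arm_command([
  [[0, 0, 0.2], 0],
  [[0, 0, 0.4], 0],
  [[0, 0, 0.6], 0],
  [[0, 0, 0.8], 0],
  [[0, 0, 1], 0],
])

```text
time: 16.1
position: [0.6863, -0.0649, 0.1714]
tool_rot: [0.367, 0.612, -0.462, 0.526]
ft_force: [-3.6, -2.4, -4.2]
grip_width: 0.0005
```

```bash
python3 -c "
from look import *;look(8,w=50,h=50,f=7)"
```

```text
t 16.1 q [-0.697  0.915  2.124  2.113  1.337 -1.462] p [ 0.6863 -0.0649  0.1714] point [ 0.936  0.304 -0.179] jaw [ 0.305 -0.952 -0.02 ] f [-3.6 -2.4 -4.2] 0.00048320805426975514
```

View pics/k8.png

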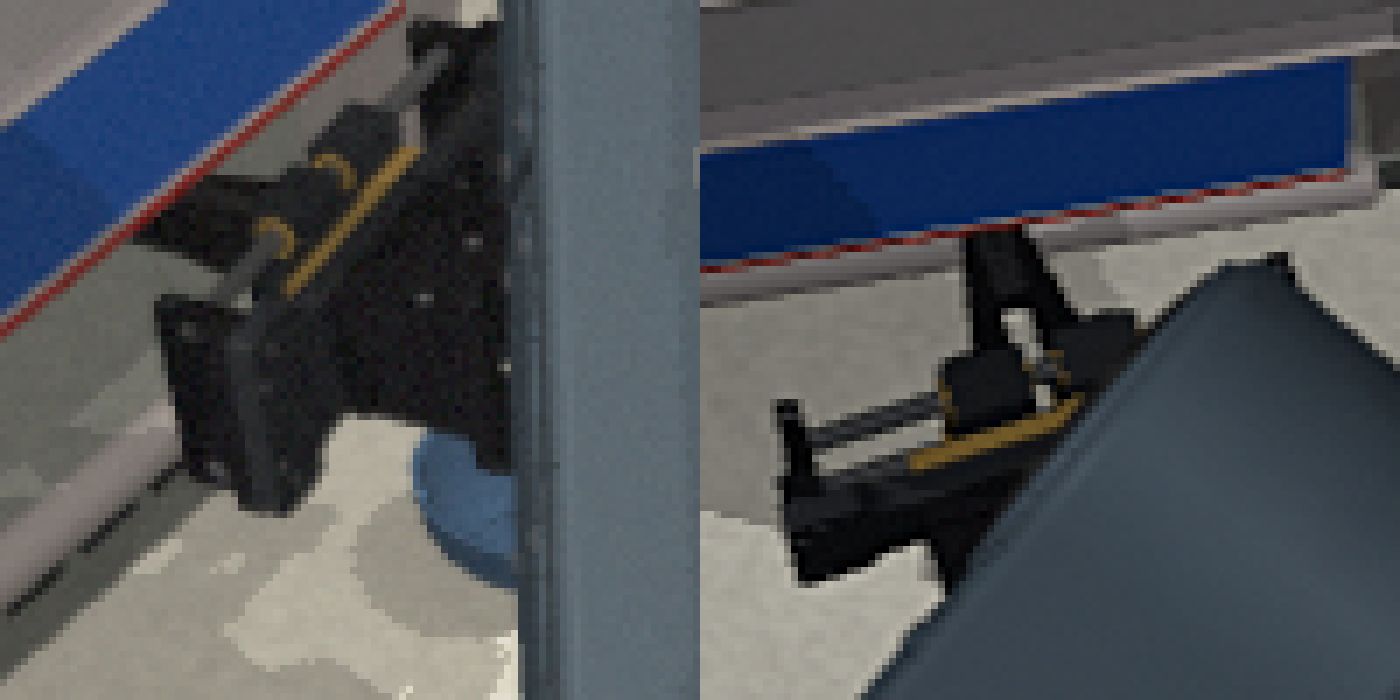

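```bash
cat > line.py <<'E'
from hood import *
from scipy.optimize import brentq
def redline(c,yr=(-.02,.2)):
    im=c['pixels'].astype(int);r,g,b=im[...,0],im[...,1],im[...,2]
    m=(r>g+45)&(r>b+45)
    x,y,a=p[:3];hx=np.array([np.cos(a),np.sin(a),0]);hy=np.array([-hx[1],hx[0],0])
    best=[]
    for yh in np.arange(yr[0],yr[1],.004):
        # sample along vertical line in world at lip front
        zs=np.arange(.13,.36,.0005);X=np.array([x,y,0])+hy*yh+np.outer(zs,[0,0,1])
        uv=np.round(proj(c,X)).astype(int);h=m[uv[:,1],uv[:,0]]
        if h.sum()>2: best.append((yh,np.mean(zs[h]),h.sum()))
    return np.array(best)
def z(c,**k):
    b=redline(c,**k);return np.median(b[:,1]).round(4),len(b),b[[0,-1]].round(4).tolist()
E
python3 -c "
from line import *
for t in('0','3','7','8'):
  cs=pickle.load(open(f'c{t}.pkl','rb'));print(t,z(cs['side']),z(cs['top']))
"
```

```text
0 (np.float64(0.1605), 54, [[-0.02, 0.16, 7.0], [0.196, 0.1613, 6.0]]) (np.float64(0.1593), 41, [[-0.016, 0.1638, 34.0], [0.196, 0.1545, 29.0]])
3 (np.float64(0.1605), 54, [[-0.02, 0.16, 7.0], [0.196, 0.1613, 6.0]]) (np.float64(0.1593), 43, [[-0.016, 0.1638, 34.0], [0.196, 0.1545, 29.0]])
7 (np.float64(0.1605), 54, [[-0.02, 0.16, 7.0], [0.196, 0.1625, 11.0]]) (np.float64(0.1588), 46, [[-0.016, 0.1638, 34.0], [0.196, 0.1545, 29.0]])
8 (np.float64(0.1985), 55, [[-0.02, 0.1975, 13.0], [0.196, 0.1975, 7.0]]) (np.float64(0.198), 50, [[-0.02, 0.1928, 32.0], [0.196, 0.1973, 38.0]])
```

Call:
arm_command([
  [[0, 0, 0.2], 0],
  [[0, 0, 0.4], 0],
  [[0, 0, 0.6], 0],
  [[0, 0, 0.8], 0],
  [[0, 0, 1], 0],
])

```text
time: 16.7
position: [0.6866, -0.0648, 0.1965]
tool_rot: [0.367, 0.612, -0.462, 0.527]
ft_force: [1.5, 0.4, -3.7]
grip_width: 0.0005
```

Call:
arm_command([
  [[0, 0, 0.2], 0],
  [[0, 0, 0.4], 0],
  [[0, 0, 0.6], 0],
  [[0, 0, 0.8], 0],
  [[0, 0, 1], 0],
])

```text
time: 17.2
position: [0.6865, -0.0648, 0.2214]
tool_rot: [0.367, 0.612, -0.462, 0.526]
ft_force: [1.5, 1.4, -3.9]
grip_width: 0.001
```

Call:
arm_command([
  [[0, 0, 0.2], 0],
  [[0, 0, 0.4], 0],
  [[0, 0, 0.6], 0],
  [[0, 0, 0.8], 0],
  [[0, 0, 1], 0],
])

```text
time: 17.7
position: [0.6864, -0.0648, 0.2464]
tool_rot: [0.367, 0.612, -0.462, 0.526]
ft_force: [2.3, 0.7, -3.2]
grip_width: 0.0006
```

Call:
arm_command([
  [[0, 0, 0.2], 0],
  [[0, 0, 0.4], 0],
  [[0, 0, 0.6], 0],
  [[0, 0, 0.7], 0],
  [[0, 0, 0.7], 0],
])

```text
time: 18.2
position: [0.6865, -0.0648, 0.2646]
tool_rot: [0.368, 0.612, -0.461, 0.527]
ft_force: [0.2, 1.0, -1.3]
grip_width: 0.0006
```

```bash
cat >> look.py <<'E'
def tip(tag):
    cs=pickle.load(open(f'c{tag}.pkl','rb'))
    im=cs['side']['pixels'][:,:,::-1][255:325,150:230];im2=cs['top']['pixels'][:,:,::-1][205:255,145:205]
    cv2.imwrite(f'pics/tip{tag}.png',cv2.resize(im,None,fx=8,fy=8,interpolation=0));cv2.imwrite(f'pics/tt{tag}.png',cv2.resize(im2,None,fx=8,fy=8,interpolation=0))
E
python3 -c "
from look import *;look(9,w=50,h=50,f=4,side=(330,230),top=(335,220));tip(9)
from line import *
cs=pickle.load(open('c9.pkl','rb'));print(z(cs['side']),z(cs['top']))"
```

```text
t 18.2 q [-0.697  0.68   2.122  2.051  1.223 -1.247] p [ 0.6865 -0.0648  0.2646] point [ 0.936  0.304 -0.177] jaw [ 0.306 -0.952 -0.019] f [ 0.2  1.  -1.3] 0.000556401923773968
(np.float64(0.2918), 55, [[-0.02, 0.2918, 12.0], [0.196, 0.2903, 14.0]]) (np.float64(0.291), 41, [[-0.016, 0.2883, 28.0], [0.196, 0.2878, 34.0]])
```

View pics/tip9.png

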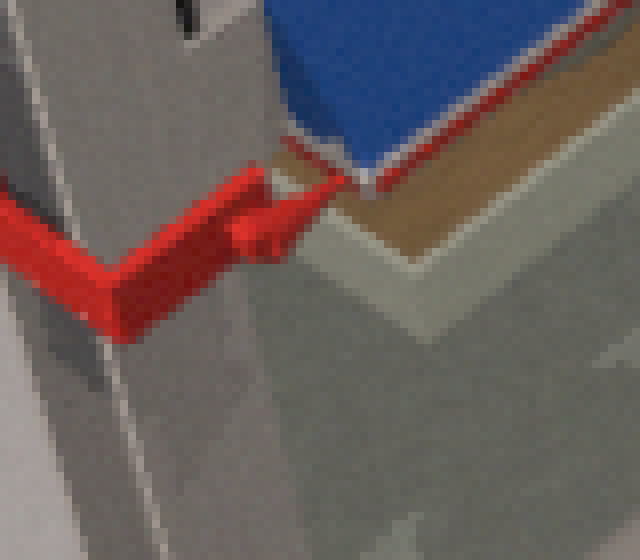

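View pics/k9.png

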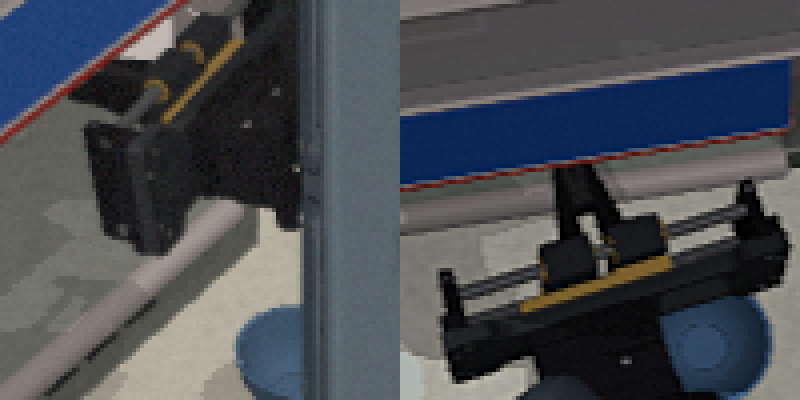

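```bash
python3 -c "
from hood import *
x,y,a=p[:3];hx=np.array([np.cos(a),np.sin(a),0]);hy=np.array([-hx[1],hx[0],0])
for s,t in (((192.5,277),(167.4,234.1)),((193.2,276.5),(168.2,233.9)),((192.5,277),(168.2,234.1)),((192.5,277),(167.4,235.1)),((193.2,277),(167.4,234.1))):
  X=tri(d,s,t);r=X-[x,y,0];print(s,t,(r@hx).round(4),(r@hy).round(4),X[2].round(4),(proj(d['side'],X)[0]-s).round(2),(proj(d['top'],X)[0]-t).round(2))
"
```

```text
(192.5, 277) (167.4, 234.1) -0.0008 0.2352 0.3038 [-0.22 -0.04] [0.15 0.13]
(193.2, 276.5) (168.2, 233.9) -0.0007 0.2334 0.3037 [-0.27 -0.05] [0.18 0.16]
(192.5, 277) (168.2, 234.1) -0.0004 0.2342 0.3025 [0.1  0.02] [-0.07 -0.06]
(192.5, 277) (167.4, 235.1) -0.0026 0.2356 0.3052 [0.14 0.02] [-0.09 -0.08]
(193.2, 277) (167.4, 234.1) -0.0013 0.2347 0.3039 [-0.57 -0.09] [0.38 0.34]
```

View pics/tt9.png

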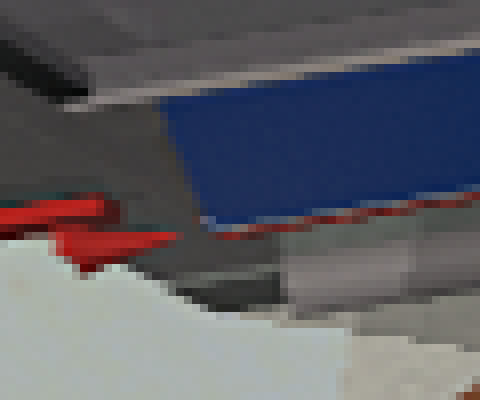

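Call:
arm_command([
  [[0, 0, 0.1], 0],
  [[0, 0, 0.2], 0],
  [[0, 0, 0.3], 0],
  [[0, 0, 0.4], 0],
  [[0, 0, 0.4], 0],
])

```text
time: 18.8
position: [0.6865, -0.0649, 0.274]
tool_rot: [0.367, 0.612, -0.462, 0.527]
ft_force: [-0.0, -0.2, -2.5]
grip_width: 0.0006
```

```bash
cat >> line.py <<'E'
def compare(c,tipuv=(192.5,277.0)):
    """extend front red line in the image (fit near its left end), height of tip above it, mm"""
    b=redline(c,yr=(.06,.226));x,y,a=p[:3];hy=np.array([-np.sin(a),np.cos(a),0])
    k=np.polyfit(b[:,0],b[:,1],1);return np.median(b[:,1]),np.polyval(k,.236)
def tipz(uv,c):
    # z on the vertical line x_h=0,y_h=.236 closest to uv in v
    x,y,a=p[:3];hy=np.array([-np.sin(a),np.cos(a),0]);X=np.array([x,y,0])+hy*.236
    return brentq(lambda z:proj(c,X+[0,0,z])[0,1]-uv[1],.1,.4)
E
python3 -c "
from look import *;look(10,w=50,h=50,f=4,side=(330,230),top=(335,220));tip(10)
from line import *
cs=pickle.load(open('c10.pkl','rb'));print(z(cs['side']),z(cs['top']),compare(cs['side']),tipz((192.5,277.),cs['side']))"
```

```text
t 18.8 q [-0.696  0.656  2.118  2.042  1.209 -1.22 ] p [ 0.6865 -0.0649  0.274 ] point [ 0.936  0.304 -0.178] jaw [ 0.305 -0.952 -0.019] f [-0.  -0.2 -2.5] 0.0006227191713191632
(np.float64(0.3013), 55, [[-0.02, 0.3018, 6.0], [0.196, 0.2995, 17.0]]) (np.float64(0.3004), 46, [[-0.02, 0.2983, 28.0], [0.196, 0.3045, 33.0]]) (np.float64(0.3011250000000002), np.float64(0.3010557423763607)) 0.3037987801965705
```

View pics/tip10.png

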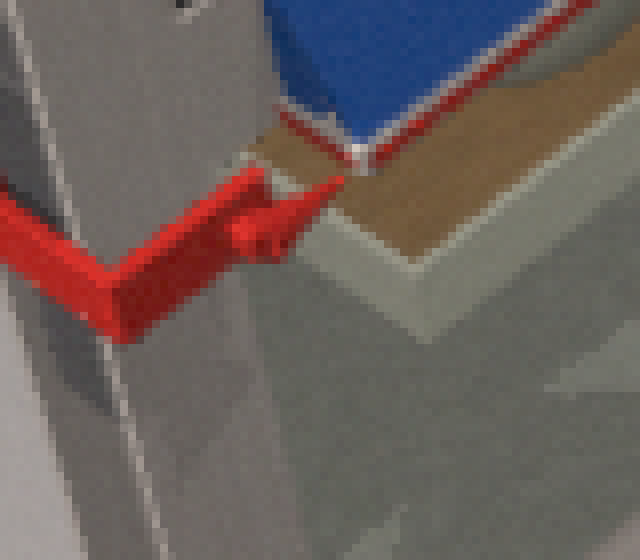

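```bash
cat > sub.py <<'E'
import sys,pickle,numpy as np
def rn(im):
    im=im.astype(float);return np.clip(im[...,0]-np.maximum(im[...,1],im[...,2])-12,0,None)
def meas(tag):
    im=pickle.load(open(f'c{tag}.pkl','rb'))['side']['pixels'];w=rn(im)
    # cone
    res=[]
    for u in range(186,195):
        col=w[270:292,u]; print(u,'cone',(col.astype(int)).tolist()) if len(sys.argv)>2 else 0
    U=[];V=[]
    for u in range(201,236):
        vp=np.argmax(w[230:330,u])+230;seg=slice(vp-3,vp+4)
        U.append(u);V.append((w[seg,u]*np.arange(vp-3,vp+4)).sum()/w[seg,u].sum())
    k=np.polyfit(U,V,1);r=np.array(V)-np.polyval(k,U);ok=abs(r)<.6;k=np.polyfit(np.array(U)[ok],np.array(V)[ok],1)
    print(tag,'slope',k[0].round(3),'line v at u=192,193,194:',np.polyval(k,[192,193,194]).round(2),'rms',np.std(r[ok]).round(2),ok.sum())
meas(sys.argv[1])
E
python3 sub.py 10 x; python3 sub.py 9
python3 - <<'E'
import sys;sys.path.insert(0,'.')
E
```

```text
186 cone [64, 32, 13, 9, 11, 13, 11, 3, 0, 62, 132, 126, 109, 92, 79, 43, 8, 0, 0, 0, 0, 0]
187 cone [45, 58, 16, 11, 11, 12, 13, 12, 3, 74, 130, 108, 93, 71, 28, 0, 0, 0, 0, 0, 0, 0]
188 cone [16, 58, 44, 17, 13, 12, 14, 13, 24, 135, 119, 106, 62, 23, 0, 0, 0, 0, 0, 0, 0, 0]
189 cone [0, 30, 67, 30, 14, 13, 13, 17, 83, 132, 104, 69, 14, 0, 0, 0, 0, 0, 0, 0, 0, 0]
190 cone [0, 0, 49, 55, 19, 12, 14, 30, 129, 93, 49, 1, 0, 0, 0, 0, 0, 0, 0, 0, 0, 0]
191 cone [0, 0, 16, 66, 41, 14, 17, 90, 116, 52, 11, 0, 0, 0, 0, 0, 0, 0, 0, 0, 0, 0]
192 cone [0, 0, 0, 29, 75, 30, 25, 133, 54, 12, 13, 3, 0, 0, 0, 0, 0, 0, 0, 0, 0, 0]
193 cone [0, 0, 0, 0, 67, 50, 12, 28, 13, 13, 10, 12, 0, 0, 0, 0, 0, 0, 0, 0, 0, 0]
194 cone [0, 0, 0, 0, 0, 36, 3, 12, 12, 13, 11, 10, 9, 0, 0, 0, 0, 0, 0, 0, 0, 0]
10 slope -0.765 line v at u=192,193,194: [278.1  277.34 276.57] rms 0.2 35
9 slope -0.769 line v at u=192,193,194: [282.04 281.27 280.5 ] rms 0.2 35
```

```bash
cat > sub2.py <<'E'
import sys,pickle,numpy as np
from sub import rn
from line import *
def lf(w,us,v0,v1):
    U=[];V=[]
    for u in us:
        vp=np.argmax(w[v0:v1,u])+v0
        if w[vp,u]<15: continue
        s=slice(vp-2,vp+3);U.append(u);V.append((w[s,u]*np.arange(vp-2,vp+3)).sum()/w[s,u].sum())
    U=np.array(U);V=np.array(V);k=np.polyfit(U,V,1)
    for _ in range(3):
        r=V-np.polyval(k,U);ok=abs(r)<max(.3,1.5*r.std());k=np.polyfit(U[ok],V[ok],1)
    return k,ok.sum(),r[ok].std()
E
sed -i 's/^meas(sys.argv\[1\])/if __name__=="__main__": meas(sys.argv[1])/' sub.py
python3 - <<'E'
from sub2 import *
cs=pickle.load(open('c10.pkl','rb'));w=rn(cs['top']['pixels'])
for v in range(228,242): print(v,w[v,155:182].astype(int).tolist())
k,n,r=lf(w,range(175,260),215,240);print(k,n,r,np.polyval(k,[167,168,169]))
E
```

```text
228 [0, 0, 0, 0, 0, 0, 0, 0, 0, 0, 0, 0, 0, 0, 0, 0, 0, 0, 0, 0, 0, 0, 0, 0, 0, 0, 0]
229 [19, 46, 43, 0, 0, 0, 0, 0, 0, 0, 0, 0, 0, 0, 0, 0, 0, 0, 0, 0, 0, 0, 0, 0, 0, 0, 0]
230 [137, 141, 107, 44, 19, 0, 0, 0, 0, 0, 0, 0, 0, 0, 0, 0, 0, 0, 0, 0, 0, 0, 0, 0, 0, 0, 0]
231 [122, 121, 84, 34, 33, 2, 0, 0, 0, 0, 0, 0, 0, 0, 0, 0, 0, 0, 0, 0, 0, 0, 0, 0, 0, 0, 0]
232 [27, 23, 24, 26, 27, 0, 0, 0, 0, 0, 0, 0, 0, 16, 0, 0, 0, 0, 0, 0, 0, 0, 6, 40, 45, 25, 35]
233 [74, 42, 20, 8, 2, 0, 0, 0, 0, 0, 0, 0, 0, 0, 0, 0, 8, 40, 49, 48, 73, 64, 31, 18, 10, 0, 0]
234 [107, 106, 110, 111, 113, 115, 117, 118, 124, 131, 141, 104, 27, 0, 0, 0, 3, 11, 0, 0, 0, 0, 0, 0, 0, 0, 0]
235 [112, 114, 114, 115, 116, 117, 116, 116, 110, 81, 45, 8, 0, 0, 0, 0, 0, 0, 0, 0, 0, 0, 0, 0, 0, 0, 0]
236 [106, 104, 106, 102, 97, 83, 68, 46, 11, 0, 0, 0, 0, 0, 0, 0, 0, 0, 0, 0, 0, 0, 0, 0, 0, 0, 0]
237 [97, 72, 67, 72, 44, 18, 0, 0, 0, 0, 0, 0, 0, 0, 0, 0, 0, 0, 0, 0, 0, 0, 0, 0, 0, 0, 0]
238 [78, 63, 25, 0, 0, 0, 0, 0, 0, 0, 0, 0, 0, 0, 0, 0, 0, 0, 0, 0, 0, 0, 0, 0, 0, 0, 0]
239 [3, 0, 0, 0, 0, 0, 0, 0, 0, 0, 0, 0, 0, 0, 0, 0, 0, 0, 0, 0, 0, 0, 0, 0, 0, 0, 0]
240 [0, 0, 0, 0, 0, 0, 0, 0, 0, 0, 0, 0, 0, 0, 0, 0, 0, 0, 0, 0, 0, 0, 0, 0, 0, 0, 0]
241 [0, 0, 0, 0, 0, 0, 0, 0, 0, 0, 0, 0, 0, 0, 0, 0, 0, 0, 0, 0, 0, 0, 0, 0, 0, 0, 0]
[-1.52226844e-01  2.59582936e+02] 83 0.1845879668913298 [234.16105337 234.00882653 233.85659969]
```

Call:
arm_command([
  [[0, 0, 0.04], 0],
  [[0, 0, 0.08], 0],
  [[0, 0, 0.08], 0],
  [[0, 0, 0.08], 0],
])

```text
time: 19.3
position: [0.6864, -0.0649, 0.2754]
tool_rot: [0.367, 0.612, -0.462, 0.526]
ft_force: [0.3, 0.4, -3.5]
grip_width: 0.0005
```

```bash
python3 -c "
from look import *;look(11,w=50,h=50,f=4,side=(330,230),top=(335,220));tip(11)
from line import *
cs=pickle.load(open('c11.pkl','rb'));print(z(cs['side']),z(cs['top']),compare(cs['side']))"; python3 sub.py 11
```

```text
t 19.3 q [-0.696  0.651  2.118  2.04   1.206 -1.215] p [ 0.6864 -0.0649  0.2754] point [ 0.936  0.304 -0.179] jaw [ 0.305 -0.952 -0.019] f [ 0.3  0.4 -3.5] 0.0004952233126213713
(np.float64(0.3025), 55, [[-0.02, 0.3018, 6.0], [0.196, 0.3038, 12.0]]) (np.float64(0.302), 50, [[-0.02, 0.2983, 28.0], [0.196, 0.3105, 9.0]]) (np.float64(0.30275000000000013), np.float64(0.3028834778381007))
11 slope -0.77 line v at u=192,193,194: [277.67 276.9  276.13] rms 0.18 34
```

View pics/tip11.png

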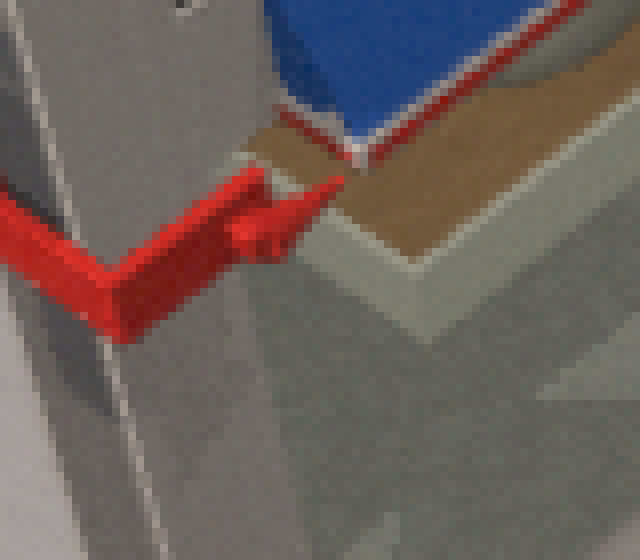

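Call:
arm_command([
  [[0, 0, 0.03], 0],
  [[0, 0, 0.03], 0],
  [[0, 0, 0.03], 0],
])

```text
time: 19.7
position: [0.6864, -0.0649, 0.2762]
tool_rot: [0.367, 0.612, -0.462, 0.526]
ft_force: [0.1, 0.1, -2.1]
grip_width: 0.0005
```

```bash
python3 -c "
from look import *;look(12,w=50,h=50,f=4,side=(330,230),top=(335,220));tip(12)
from line import *
cs=pickle.load(open('c12.pkl','rb'));print(z(cs['side']),z(cs['top']),compare(cs['side']))"; python3 sub.py 12
```

```text
t 19.7 q [-0.696  0.649  2.117  2.039  1.205 -1.213] p [ 0.6864 -0.0649  0.2762] point [ 0.936  0.304 -0.179] jaw [ 0.305 -0.952 -0.019] f [ 0.1  0.1 -2.1] 0.0005297584177512401
(np.float64(0.3035), 55, [[-0.02, 0.3033, 12.0], [0.196, 0.3025, 17.0]]) (np.float64(0.3035), 48, [[-0.02, 0.2983, 28.0], [0.196, 0.3045, 33.0]]) (np.float64(0.30350000000000016), np.float64(0.3031952907652001))
12 slope -0.766 line v at u=192,193,194: [277.26 276.5  275.73] rms 0.19 35
```

Call:
arm_command([
  [[0, 0, -0.15], 0],
  [[0, 0, -0.4], 0],
  [[0, 0, -0.7], 0],
  [[0, 0, -0.8], 0],
  [[0, 0, -0.8], 0],
])

```text
time: 20.3
position: [0.6865, -0.0649, 0.2555]
tool_rot: [0.367, 0.613, -0.462, 0.526]
ft_force: [0.2, -0.7, 0.5]
grip_width: 0.0003
```

Call:
arm_command([
  [[-0.6, -0.1, 0], 0],
  [[-1.4, -0.2, 0], 0],
  [[-2.2, -0.4, 0], 0],
  [[-3, -0.5, 0], 0],
  [[-3.8, -0.6, 0], 0],
])

```text
time: 20.8
position: [0.591, -0.08, 0.2567]
tool_rot: [0.367, 0.612, -0.462, 0.527]
ft_force: [0.4, -0.4, 0.7]
grip_width: 0.0006
```

```bash
python3 -c "
from look import *;look(13,w=50,h=50,f=4,side=(330,230),top=(335,240));tip(13)
from line import *
cs=pickle.load(open('c13.pkl','rb'));print(z(cs['side']),z(cs['top']),compare(cs['side']))
from sim import *
run(np.load('q.npy'),[((-2,-1.5,0),0,5),((-2,-4,1),0,5)])"; python3 sub.py 13
```

```text
t 20.8 q [-0.923  0.717  2.324  1.886  1.36  -1.455] p [ 0.591  -0.08    0.2567] point [ 0.936  0.304 -0.178] jaw [ 0.306 -0.952 -0.018] f [ 0.4 -0.4  0.7] 0.0006363618870937784
(np.float64(0.303), 55, [[-0.02, 0.3033, 12.0], [0.196, 0.3025, 17.0]]) (np.float64(0.303), 49, [[-0.02, 0.2983, 28.0], [0.196, 0.3045, 33.0]]) (np.float64(0.30350000000000016), np.float64(0.3034575601653027))
(-2, -1.5, 0) 0 5 P [ 0.541 -0.117  0.258] W [ 0.227 -0.219  0.318] q [-1.13  0.73  2.37  1.69  1.39 -1.51] maxv [0.4 0.  0.1 0.4 0.1 0.1] err 0.0 0.0 d [ 0.94  0.3  -0.18]
(-2, -4, 1) 0 5 P [ 0.491 -0.217  0.283] W [ 0.177 -0.319  0.343] q [-1.37  0.63  2.22  1.41  1.43 -1.26] maxv [0.6 0.2 0.3 0.7 0.2 0.5] err 0.0 0.0 d [ 0.94  0.3  -0.18]
13 slope -0.765 line v at u=192,193,194: [277.26 276.49 275.73] rms 0.2 35
```

View pics/full13.png

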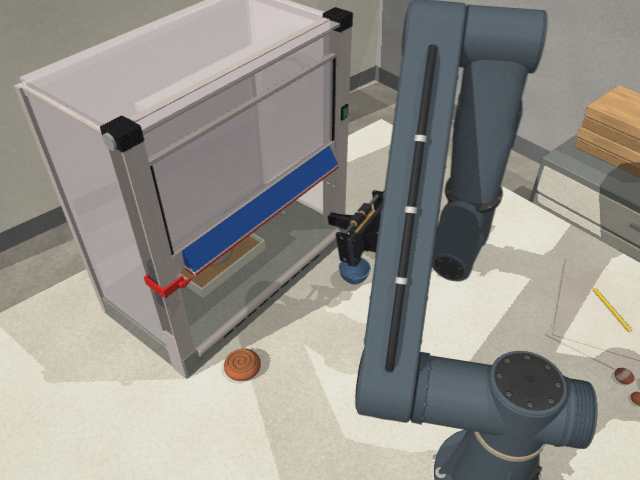

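View pics/k13.png

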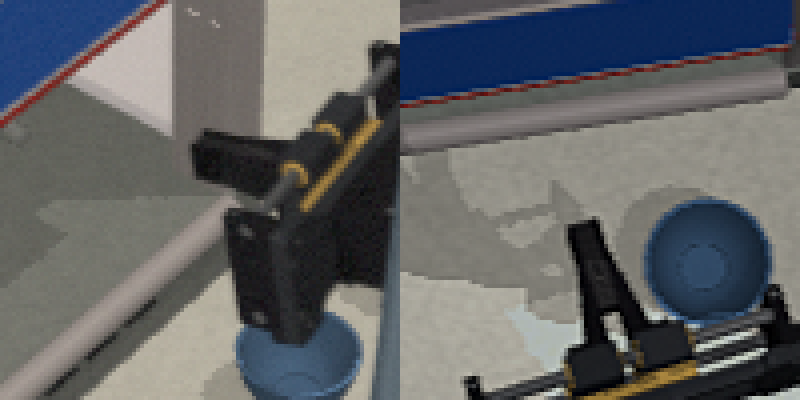

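Call:
arm_command([
  [[-0.4, -0.3, 0], 0],
  [[-0.9, -0.6, 0], 0],
  [[-1.4, -1, 0], 0],
  [[-1.8, -1.3, 0], 0],
  [[-2, -1.5, 0], 0],
])

```text
time: 21.4
position: [0.5416, -0.1186, 0.2562]
tool_rot: [0.367, 0.612, -0.462, 0.526]
ft_force: [-0.6, -0.6, 0.3]
grip_width: 0.0002
```

Call:
arm_command([
  [[-0.4, -0.7, 0.2], 0],
  [[-0.9, -1.7, 0.5], 0],
  [[-1.4, -2.7, 0.7], 0],
  [[-1.8, -3.6, 1], 0],
  [[-2, -4, 1], 0],
])

```text
time: 21.9
position: [0.4915, -0.2201, 0.2818]
tool_rot: [0.367, 0.611, -0.463, 0.527]
ft_force: [0.5, 0.4, 0.1]
grip_width: 0.0008
```

Call:
arm_command([
  [[0, 0, 0], 0],
  [[0, 0, 0], 0],
  [[0, 0, 0], 0],
])

```text
time: 22.2
position: [0.4917, -0.2155, 0.2811]
tool_rot: [0.367, 0.613, -0.461, 0.526]
ft_force: [-0.1, 0.4, 0.1]
grip_width: 0.0005
```

```bash
python3 -c "
from look import *;look(14,w=50,h=50,f=4,side=(330,230),top=(335,240));tip(14)
from line import *
cs=pickle.load(open('c14.pkl','rb'));print(z(cs['side']),compare(cs['side']))
im=cs['top']['pixels'][:,:,::-1];cv2.imwrite('pics/topend.png',im)"; python3 sub.py 14
```

```text
t 22.2 q [-1.37   0.631  2.226  1.41   1.431 -1.264] p [ 0.4917 -0.2155  0.2811] point [ 0.935  0.306 -0.178] jaw [ 0.307 -0.951 -0.022] f [-0.1  0.4  0.1] 0.0005165487928745363
(np.float64(0.3033), 55, [[-0.02, 0.3033, 12.0], [0.196, 0.3025, 17.0]]) (np.float64(0.30350000000000016), np.float64(0.3034190165572753))
14 slope -0.765 line v at u=192,193,194: [277.24 276.48 275.71] rms 0.19 35
```

View pics/topend.png

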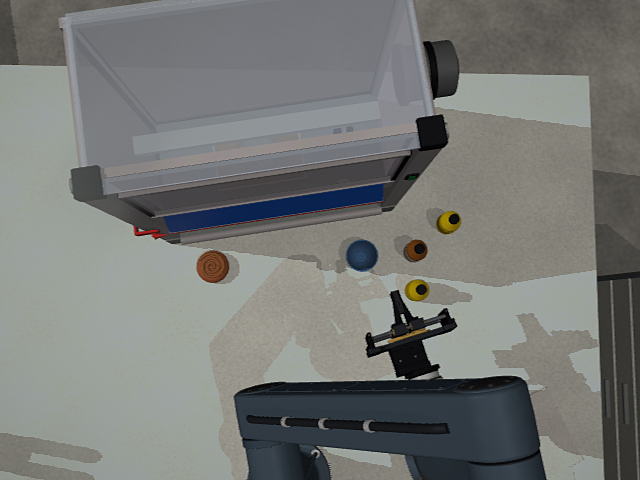

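View pics/tip14.png

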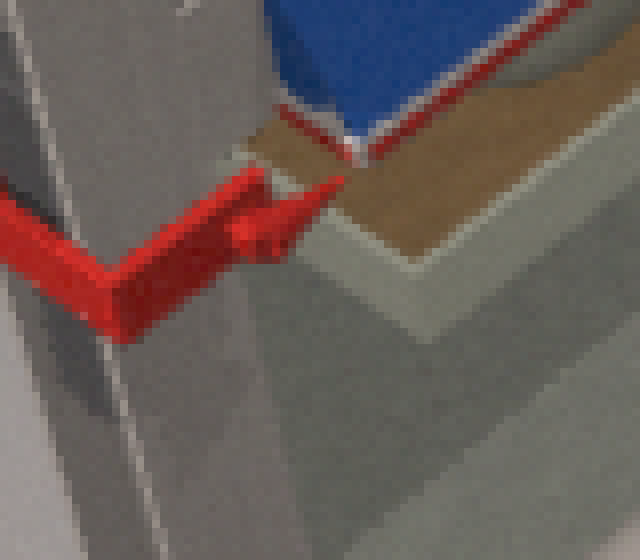

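The front red line, extended, runs into the pointer tip (line at v=277.2 at u=192, cone axis about 277.2). The dish (362,256), amber bottle (416,250) and fossil (213,267) sit on the same pixels as at the start, and the hand is clear of them. Handing in.

```bash
python3 -c "
from rig import hand_in;print(hand_in())"
```

```text
the job is handed in; nothing more can be done
None
```

I raised the window about 142 mm with the shut fingertips under the lip, never gripping it. I then lowered the hand off the lip, backed it away and handed in at about 22 s.

**Last checks**
- **Height:** by the cameras the red line stands at about 0.303–0.3035 m and the pointer tip at about 0.3037 m. In the side view the line, extended, meets the pointer's axis to about 0.1 pixel. My estimate is a match within about 1 mm.
- **After withdrawal:** the window stayed where I left it.
- **Other things:** the dish, the amber bottle and the fossil are on the same pixels as at the start. The wrist force reads about zero, so nothing is being touched.

**What disagreed or could count against the job**
- **Tool tilt:** the moves only shift the tool or turn it about the vertical, so it starts out pointing straight down. I tilted it to about 80° by repeatedly commanding poses just beyond the arm's reach, off to the right of the hood.
- **Elbow joint:** during that tilting it read 0.218 to 0.219 against its stated limit of 0.22.
- **Wrist force:** when I first ran into the reach limit at speed, the force reading reached about 115 N, against the 120 N limit. That was the only such reading at the end of a call; peaks between readings are not reported. While pushing the window it stayed under about 6 N.
- **Fingertip position:** the cameras showed the fingertips about 25 mm short of the reported tool point, so I used the cameras to judge how far under the lip they were.

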